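# Batch-scan plaster study models on a flatbed scanner

## Robot

A 7-joint arm with a two-finger parallel gripper is mounted at the origin on the work surface. World frame = base frame: x ahead of the robot, y to its left, z up, the work surface at z = 0. Lengths are in m, angles in rad, forces in N, time in s.
With the tool pointing down it reaches from about 0.4 to 0.85 m from the base axis. Payload 4.5 kg.
Tool frame: the origin (TCP) lies midway between the tips of the shut fingers; the grasp point (between the pads) lies 19 mm behind it; z points along the fingers, y is the line along which they close (so a half turn about z gives the same grasp; the last joint's range is limited). The gripper opens to 88 mm and grips with 3 to 60 N. Pads are 18 mm wide; open, the fingers measure 123 mm over their backs; the gripper's body (75 mm by 187 mm) begins 45 mm behind the grasp point.
Start: joints at [1.368, 0.689, -0.195, 1.565, 0.157, 0.902, -0.215], TCP at [0.147, -0.608, 0.239] pointing down, gripper open.
Joint ranges: [-3.01, 3.01], [-0.46, 2.08], [-1.47, 1.51], [0.13, 2.56], [-1, 4.14], [0.04, 2.09], [-2.66, 2.66]. Speed limits (rad/s): [2.57, 2.57, 3.14, 3.14, 3.14, 3.14, 3.14].

## Interface

Orientations are given as a unit quaternion [x, y, z, w].
In Python, from plant import ctrl gives the robot as it stands.
- The arm moves only by the tool play_rows, never from a script. Its arguments are lists of equal length, an entry for each row: "dp": the shift along the tool's x, y, z in units of 50 mm (1.0 is 50 mm), a list of three; "twist": the turn, a rotation vector about the tool's x, y, z in units of 10 degrees (1.0 is 10 degrees), a list of three; "jaw": the finger opening in mm, from 0 to 88.1. A call has exactly 10 rows; each row is the pose to reach, as a shift and turn from the pose commanded when the call began, along the tool's axes at that moment; what a row does not reach only later rows make up. A row lasts 1/8 s, in which the tool goes at most 62.5 mm and 10.7 degrees, less where a joint would pass 70% of its speed; a pose out of reach is approached as far as the arm can. A call with a gripper value outside its range is refused whole. The fingers move at their own pace and stop on an object; "newtons" is the grip in N (left out, the last holds). Time passes only in rows, so rows that repeat a pose let the fingers close, or fill a call up. It gives the time, the measured TCP pose, the force, the opening and the grip force at its end, in the units of the state.
- ctrl.get_state(): the state, without advancing time (a new reading comes with each control period).
- ctrl.capture(name): name is "scene" or "top" or "wrist"; returns (picture, depth): 420x560x3 uint8, blue, green, red; 420x560 float32, m along the optical axis (not along the pixel's ray), 0 where there is no reading.
- ctrl.camera_params(name): a dict with "mtx" (3x3 intrinsics, pixels), "R" (3x3) and "t" (3): a world point X has camera coordinates R X + t. Camera axes: x right, y down, z forward; pixel columns grow to the right and rows downward; lengths in m; the calibration is good to about 2 mm. A picture is of the moment at which its call begins: read the wrist's pose just before it. camera_params takes no time and is no camera call; for the wrist camera it gives the pose at the moment of the call.
- ctrl.finish_job(): hands the job in; it is judged then, once.
The state is a dict: "clock": time; "joint_positions": joint angles; "qd": joint speeds; "joint_efforts": joint torques, N m; "ee_pos": TCP position; "tool_rot": TCP orientation; "wrist_force": force on the tool from outside, world axes, zero at the start; "wrist_torque": the same for the moment, N m; "finger_gap": opening from 0.0 (shut) to 1.0 (fully open); "grip_force": force on a finger pad.
Only numpy, scipy, OpenCV 4.12 (cv2) and the standard library are available. Lean on these libraries where they do the work, as an engineer would, in place of code of your own. Each camera call takes 0.05 s, during which the arm holds its last target. There are 200 camera calls.

## Task

Scan the plaster study models that lie on the mat: slide the straightedge along the scanner glass until it touches both round steel stops at once, then load every model on the glass, face down as it lies, with its flat back flush against the side of the straightedge nearer you, and let go. With all of them in place press the wake, mode and start keys down one after the other, and keep off the cancel key. After start, put all the models back on the mat, face down, and leave the straightedge lying against both stops; do not shift the other things on the bench.

Things in the scene. Friction and masses are not known exactly. Their poses are not given: they have to be found in the camera images.
- scanner: A4 flatbed scanner with its lid taken off, a low grey box 290 (x) x 400 (y) x 60 mm high, fixed to the bench. Origin at the centre of its underside; z up, x points away from the robot, y to the left. Its top is flat at 60 mm: dark glass 218 (x) x 298 (y) mm flush with the case, centred at x 0, y +27 mm. The strip with the keys runs along the right edge (y -172 mm). The two stops stand near the far edge of the glass.
- stop_left (a point): left round stop: an upright steel pin 12 mm in diameter, 25 mm tall, fixed in the glass at scanner x +85, y +130 mm. This point is on its axis at the height of the glass.
- stop_right (a point): right round stop, the same, fixed at scanner x +85, y -70 mm (200 mm from the left one). This point is on its axis at the height of the glass.
- straightedge: straight aluminium box-section bar, 25 mm wide (its x) x 300 mm long (its y) x 35 mm tall (z), 0.4 kg, loose, both long sides alike; it starts on the glass on the robot's side of the stops, askew. Origin at the centre of its underside. Its far long side has to touch both stops, so that its middle line then lies 18.5 mm from the stop axes, at scanner x +66.5 mm.
- mat: black rubber mat, 300 (x) x 150 (y) x 5 mm, fixed on the bench left of the scanner. Origin at the centre of its underside; its top is 5 mm above the bench. The models start here, in a row along its x about 90 mm apart, their backs roughly towards +x, and come back here, anywhere wholly on it.
- model_1: plaster dental study model lying teeth down, 60 mm long (its x), 54 mm wide (its y), 36 mm tall, about 0.12 kg, loose; may be absent. Origin at the centre of its underside (the tooth tips). The lower 12 mm are the teeth, the base above them (z 12 to 36 mm) has a flat back at x +30 mm, parallel flat sides 54 mm apart from x -3 to +30 mm, and a pointed front (right-angled point) reaching x -30 mm. Its weight is centred at about x +6, y 0, z +22 mm.
- model_1_heel (a point): middle of the flat back of model_1, at x +30, z +24 mm of the model: the face that goes against the straightedge.
- model_2: plaster dental study model lying teeth down, 60 mm long (its x), 54 mm wide (its y), 36 mm tall, about 0.12 kg, loose; may be absent. Origin at the centre of its underside (the tooth tips). The lower 12 mm are the teeth, the base above them (z 12 to 36 mm) has a flat back at x +30 mm, parallel flat sides 54 mm apart from x -3 to +30 mm, and a rounded front (half circle, radius 27 mm) reaching x -30 mm. Its weight is centred at about x +6, y 0, z +22 mm.
- model_2_heel (a point): middle of the flat back of model_2, at x +30, z +24 mm of the model: the face that goes against the straightedge.
- model_3: plaster dental study model lying teeth down, 60 mm long (its x), 54 mm wide (its y), 36 mm tall, about 0.12 kg, loose; may be absent. Origin at the centre of its underside (the tooth tips). The lower 12 mm are the teeth, the base above them (z 12 to 36 mm) has a flat back at x +30 mm, parallel flat sides 54 mm apart from x -3 to +30 mm, and a pointed front (right-angled point) reaching x -30 mm. Its weight is centred at about x +6, y 0, z +22 mm.
- model_3_heel (a point): middle of the flat back of model_3, at x +30, z +24 mm of the model: the face that goes against the straightedge.
- key_wake (a joint): travel of the wake key, the farthest from the robot: 0 up, 0.006 m fully down, spring return, 4 N when fully down; it counts as pressed past about 4 mm, with the other keys up.
- key_wake_top (a point): centre of the top of the wake key, the farthest from the robot: round grey push button 24 mm in diameter at scanner x +90, y -172 mm, pressed straight down.
- key_mode (a joint): travel of the mode key, second from the far end: 0 up, 0.006 m fully down, spring return, 4 N when fully down; it counts as pressed past about 4 mm, with the other keys up.
- key_mode_top (a point): centre of the top of the mode key, second from the far end: round grey push button 24 mm in diameter at scanner x +40, y -172 mm, pressed straight down.
- key_cancel (a joint): travel of the cancel key, third from the far end, not to be pressed: 0 up, 0.006 m fully down, spring return, 4 N when fully down; it counts as pressed past about 4 mm, with the other keys up.
- key_cancel_top (a point): centre of the top of the cancel key, third from the far end, not to be pressed: round grey push button 24 mm in diameter at scanner x -10, y -172 mm, pressed straight down.
- key_start (a joint): travel of the start key, the nearest to the robot and the largest: 0 up, 0.006 m fully down, spring return, 4 N when fully down; it counts as pressed past about 4 mm, with the other keys up.
- key_start_top (a point): centre of the top of the start key, the nearest to the robot and the largest: round grey push button 34 mm in diameter at scanner x -75, y -172 mm, pressed straight down.
- wash_bottle: bystander: white bottle 64 mm in diameter, 170 mm tall, origin at the centre of its underside; leave it.
- mixing_bowl: bystander: black rubber bowl 120 mm across, 65 mm tall, origin at the centre of its underside; leave it.
- spatula: bystander: plaster spatula 210 mm long with a wooden handle, lying flat, origin under its middle; leave it.
There are look-alikes about, which are no part of the job. What is shaped like the model_3 but red is not meant. Leave any green look-alike of the model_2 alone.

How it is judged:
On the way, in this order (a step that is already met when the one before it is completed fails the run):
1. the straightedge lies on the glass and touches both stops (((x of stop_left in the frame of straightedge between 0.0165 and 0.021 m and y of stop_left in the frame of straightedge between -0.145 and 0.145 m and x of stop_right in the frame of straightedge between 0.0165 and 0.021 m and y of stop_right in the frame of straightedge between -0.145 and 0.145 m) or (x of stop_left in the frame of straightedge between -0.021 and -0.0165 m and y of stop_left in the frame of straightedge between -0.145 and 0.145 m and x of stop_right in the frame of straightedge between -0.021 and -0.0165 m and y of stop_right in the frame of straightedge between -0.145 and 0.145 m)) and x of straightedge in the frame of scanner below 0.085 m and height (world z) of straightedge between 0.056 and 0.064 m and angle between straightedge's own z axis and vertical below 0.05 rad and linear speed of straightedge below 0.02 m/s), for 0.3 s.
2. every model lies face down on the glass, let go, its flat back flush against the near side of the straightedge, which still touches both stops (all of step 1 and (x of model_1_heel in the frame of straightedge between -0.016 and -0.0105 m or x of model_1_heel in the frame of straightedge between 0.0105 and 0.016 m) and y of model_1_heel in the frame of straightedge between -0.14 and 0.14 m and x of each of model_1_heel, model_2_heel, model_3_heel in the frame of scanner below 0.065 m and angle between the x axis of each of model_1, model_2, model_3 and the x axis of straightedge, either way round below 0.08 rad and x of each of model_1, model_2, model_3 in the frame of scanner below 0.045 m and height (world z) of model_1 between 0.056 and 0.064 m and angle between each of model_1, model_2, model_3's own z axis and vertical below 0.06 rad and linear speed of each of model_1, model_2, model_3 below 0.02 m/s and contact force between the fingers and model_1 below 0.3 N and (x of model_2_heel in the frame of straightedge between -0.016 and -0.0105 m or x of model_2_heel in the frame of straightedge between 0.0105 and 0.016 m) and y of model_2_heel in the frame of straightedge between -0.14 and 0.14 m and height (world z) of model_2 between 0.056 and 0.064 m and contact force between the fingers and model_2 below 0.3 N and (x of model_3_heel in the frame of straightedge between -0.016 and -0.0105 m or x of model_3_heel in the frame of straightedge between 0.0105 and 0.016 m) and y of model_3_heel in the frame of straightedge between -0.14 and 0.14 m and height (world z) of model_3 between 0.056 and 0.064 m and contact force between the fingers and model_3 below 0.3 N), for 0.3 s.
3. the wake key is pressed down alone (value of joint key_wake above 0.0042 m and value of joint each of key_mode, key_cancel, key_start below 0.0015 m), for 0.05 s.
4. the mode key is pressed down alone (value of joint each of key_wake, key_cancel, key_start below 0.0015 m and value of joint key_mode above 0.0042 m), for 0.05 s.
5. the start key is pressed down alone while every model is in place against the straightedge and the straightedge touches both stops (all of step 2 and value of joint each of key_wake, key_mode, key_cancel below 0.0015 m and value of joint key_start above 0.0042 m), for 0.05 s.
At the end, for the whole second after the job is handed in: Every model lies teeth down, flat and at rest on the mat, its centre at least 15 mm inside the edges; the straightedge lies flat on the glass touching both stops (within 2 mm); all keys are up. (Backs against the straightedge counted within 3 mm and 0.08 rad.) (all of step 1 and x of model_1 in the frame of mat between -0.135 and 0.135 m and y of model_1 in the frame of mat between -0.06 and 0.06 m and height (world z) of model_1 between 0.001 and 0.01 m and angle between each of model_1, model_2, model_3's own z axis and vertical below 0.06 rad and linear speed of each of model_1, model_2, model_3 below 0.02 m/s and x of model_2 in the frame of mat between -0.135 and 0.135 m and y of model_2 in the frame of mat between -0.06 and 0.06 m and height (world z) of model_2 between 0.001 and 0.01 m and x of model_3 in the frame of mat between -0.135 and 0.135 m and y of model_3 in the frame of mat between -0.06 and 0.06 m and height (world z) of model_3 between 0.001 and 0.01 m and value of joint each of key_wake, key_mode, key_cancel, key_start below 0.0015 m).
It fails at once if the cancel key is pressed (value of joint key_cancel above 0.003 m).
It fails at once if the wash bottle is shifted by more than 2 cm (distance of wash_bottle from where it was at the start of the episode above 0.02 m).
It fails at once if the mixing bowl is shifted by more than 2 cm (distance of mixing_bowl from where it was at the start of the episode above 0.02 m).
It fails at once if the spatula is shifted by more than 2 cm (distance of spatula from where it was at the start of the episode above 0.02 m).
Of model_1, model_2, model_3 only 2 to 3 are there at a start; the rules pass over those that are not, and their reading is None.
At some moment in a run one of model_1, model_2, model_3 may be knocked a few centimetres aside while the robot is not near it.
Once in a run the grip may slacken for a moment while it holds something.
It also fails if it takes over 210 s, if anything falls off the work surface, if the arm or the gripper's body presses on something with over 40 N, if the wrist force passes 120 N, or if a joint passes its speed limit or range.

## Working session

There is one attempt and no reset: what is moved stays moved. The work goes in short steps, Python scripts to look and compute and a tool call to move; the robot and the scene stay as the last step left them, time stands still between calls to the robot, and variables do not carry over. Pictures are saved under pics/ and viewed, at most 14 in all, crops included, and the job is handed in when it is done.

Besides the shell and the picture viewer there is one more tool, called after ">>>" as name(argument=value, ...), one argument or row to a line, values as JSON. play_rows: Moves the arm, as the interface text tells. Its arguments: {"type":"object","properties":{"dp":{"type":"array","items":{"type":"array","items":{"type":"number"}}},"twist":{"type":"array","items":{"type":"array","items":{"type":"number"}}},"jaw":{"type":"array","items":{"type":"number"}},"newtons":{"type":"number"}},"required":["dp","twist","jaw"]}

```bash
ls; mkdir -p pics; cat > h.py <<'E'
import numpy as np, cv2
from plant import ctrl
from scipy.spatial.transform import Rotation as R
def cap(n,f=None):
    P=ctrl.camera_params(n); im,d=ctrl.capture(n)
    if f: cv2.imwrite('pics/'+f+'.png',im)
    return P,im,d
def pts(P,d):
    v,u=np.mgrid[:d.shape[0],:d.shape[1]]
    uv=np.stack([u,v,np.ones_like(u)],-1)@np.linalg.inv(P['mtx']).T
    return (uv*d[...,None]-P['t'])@P['R']
def state():
    s=ctrl.get_state(); print(s['clock'],np.round(s['ee_pos'],4),np.round(s['tool_rot'],4),np.round(s['wrist_force'],1),s['finger_gap'],s['grip_force']); return s
E
python3 - <<'E'
from h import *
s=state()
for n in('scene','top'):
    P,im,d=cap(n,n); np.savez('/tmp/'+n,im=im,d=d,**P); print(n,np.round(-P['R'].T@P['t'],3))
print(R.from_quat(s['tool_rot']).as_matrix().round(3))
E
```

```text
pics
0.0 [ 0.1464 -0.607   0.2379] [ 9.930e-01  1.182e-01 -2.000e-04 -9.000e-04] [ 0.8  0.5 -0.4] 1.0055509713692994 0.0
scene [ 0.947 -0.533  1.155]
top [0.315 0.039 1.419]
[[ 0.972  0.235 -0.001]
 [ 0.235 -0.972  0.002]
 [-0.    -0.002 -1.   ]]
```

View pics/top.png

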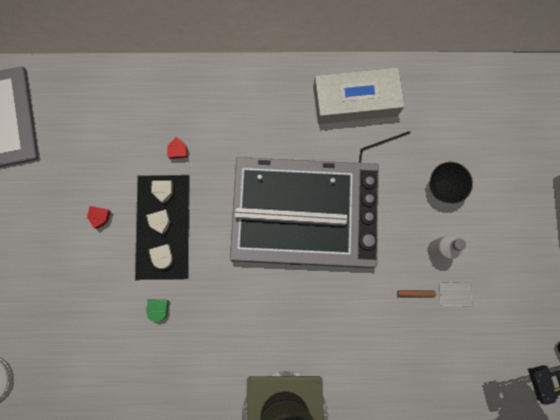

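View pics/scene.png

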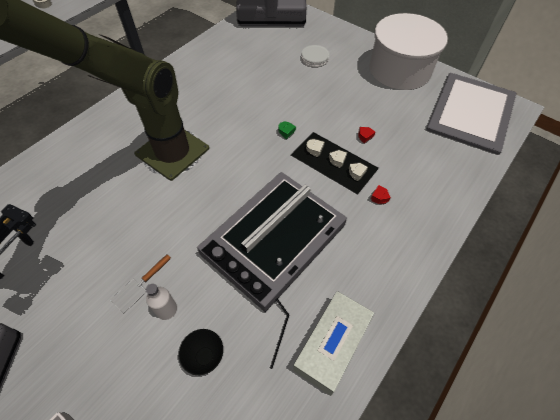

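The top view (up is +x, left is +y) shows these candidates:
- White pointed model at (162,190).
- White pointed model, askew, at (158,222).
- White round-fronted model at (161,257).
- Red look-alikes at (177,148) and (97,216), and a green one at (157,310), none of them on the mat.

I choose the three white ones on the mat. The bar is at (291,216) and the stops are at (260,177) and (333,181). I'll check this in a crop and measure.

```bash
cat >> h.py <<'E'
def models(n='top',f=None,zmin=.02,box=(.3,.75,.2,.55)):
    """white blobs above zmin: centroid, height, minAreaRect in world xy"""
    P,im,d=cap(n,f); W=pts(P,d)
    hsv=cv2.cvtColor(im,cv2.COLOR_BGR2HSV)
    m=(d>0)&(W[...,2]>zmin)&(hsv[...,1]<90)&(hsv[...,2]>110)&(W[...,0]>box[0])&(W[...,0]<box[1])&(W[...,1]>box[2])&(W[...,1]<box[3])
    k,l,st,c=cv2.connectedComponentsWithStats(m.astype(np.uint8))
    for i in range(1,k):
        if st[i,4]<60: continue
        w=W[l==i]; r=cv2.minAreaRect((w[:,:2]*1000).astype(np.float32))
        print(np.round(c[i]),st[i,4],np.round(w.mean(0),4),'ztop',np.round(np.percentile(w[:,2],80),4),np.round(r[0]),np.round(r[1]),round(r[2],1))
    return P,im,d,W
E
python3 - <<'E'
from h import *
P,im,d,W=models(f='t1')
print('px',W[222,161,2],'mat',W[272,180],'glass',W[240,320],'bench',W[330,250])
for u,v in((238,163),(377,166),(233,262),(376,266),(260,177),(333,181),(237,213),(346,218),(138,178),(188,178),(137,278),(187,277),(369,181),(369,198),(369,216),(368,240)): print((u,v),np.round(W[v,u],4))
c=np.hstack([cv2.resize(im[170:285,125:200],(375,575),interpolation=cv2.INTER_CUBIC),cv2.resize(im[155:270,310:385],(375,575),interpolation=cv2.INTER_CUBIC)])
cv2.imwrite('pics/c1.png',c)
# orientation of scanner and bar
m=(abs(W[...,2]-.06)<.008)&(W[...,0]>.3)&(W[...,1]>-.4)&(W[...,1]<.3)
k,l,st,cc=cv2.connectedComponentsWithStats(m.astype(np.uint8)); i=1+np.argmax(st[1:,4]); print('scanner',cv2.minAreaRect((W[l==i][:,:2]*1000).astype(np.float32)))
m=(abs(W[...,2]-.095)<.012)&(W[...,0]>.3)&(W[...,1]>-.4)&(W[...,1]<.3)
k,l,st,cc=cv2.connectedComponentsWithStats(m.astype(np.uint8)); i=1+np.argmax(st[1:,4]); w=W[l==i];print('bar',cv2.minAreaRect((w[:,:2]*1000).astype(np.float32)),w.mean(0))
E
```

```text
[161. 189.] 316 [0.6176 0.3386 0.0392] ztop 0.0417 [612. 338.] [54. 58.] 89.7
[158. 220.] 328 [0.5289 0.3447 0.0397] ztop 0.0421 [525. 343.] [58. 53.] 16.4
[161. 256.] 390 [0.4295 0.3345 0.0391] ztop 0.0416 [427. 334.] [59. 54.] 16.6
px 0.04060278622378038 mat [0.3871059  0.28622112 0.00800525] glass [ 0.46852518 -0.10190007  0.0620289 ] bench [ 2.26565759e-01  9.08528852e-02 -3.93813533e-05]
(238, 163) [0.6864 0.1222 0.0591]
(377, 166) [ 0.6765 -0.2668  0.0566]
(233, 262) [ 0.4147  0.1389 -0.0014]
(376, 266) [ 0.397  -0.2521  0.0606]
(260, 177) [0.6405 0.0605 0.0815]
(333, 181) [ 0.6278 -0.1387  0.0835]
(237, 213) [0.5393 0.1223 0.0919]
(346, 218) [ 0.5237 -0.1696  0.0937]
(138, 178) [0.6577 0.4133 0.0064]
(188, 178) [0.6578 0.27   0.0027]
(137, 278) [0.3715 0.4071 0.0023]
(187, 277) [0.3734 0.2677 0.    ]
(369, 181) [ 0.6277 -0.2376  0.0817]
(369, 198) [ 0.5801 -0.2356  0.0827]
(369, 216) [ 0.5302 -0.2333  0.0849]
(368, 240) [ 0.4654 -0.2286  0.0829]
scanner ((549.4818725585938, -63.24810791015625), (400.6484375, 291.50848388671875), 86.79734802246094)
bar ((531.8196411132812, -20.90093994140625), (299.24609375, 26.295454025268555), 86.01262664794922) [ 0.53117017 -0.01998268  0.09402169]
```

View pics/c1.png

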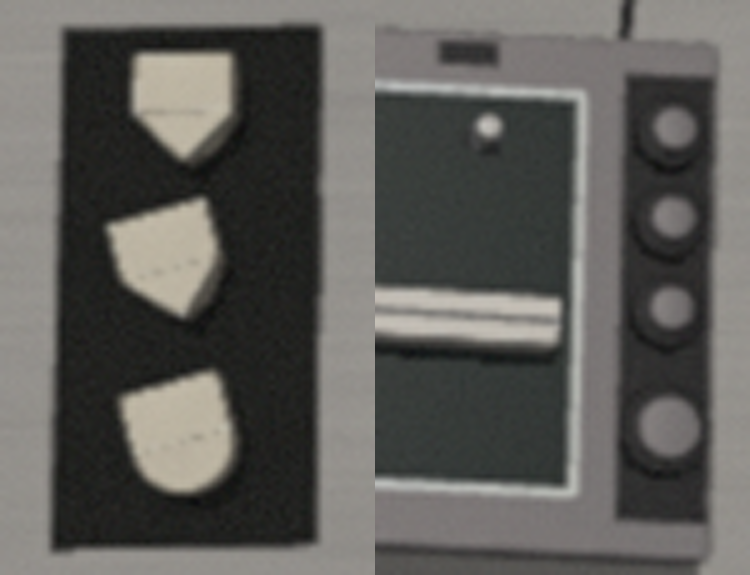

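The crop confirms it: pointed model at (185,105) with its back level, pointed one at (165,260) turned about +16°, and the round one at (180,435) turned about +16°. All are white and on the mat. The key column and right stop are also where expected. The sizes and heights I measured agree with the description.

```bash
cat >> h.py <<'E'
S0=np.array([.5495,-.0632]); SY=np.deg2rad(-3.2)
SX=np.array([np.cos(SY),np.sin(SY)]); SYv=np.array([-np.sin(SY),np.cos(SY)])
def s2w(x,y): return S0+x*SX+y*SYv
def w2s(x,y): q=np.array([x,y])-S0; return q@SX,q@SYv
def go(p,z,yaw,frm=None,s=None):
    """print dp,twist units from pose frm=(pos,Rot) (default measured); tool x at world yaw deg, tool down. returns the new pose"""
    if frm is None:
        s=ctrl.get_state(); frm=(np.array(s['ee_pos']),R.from_quat(s['tool_rot']))
    T=np.array([p[0],p[1],z]); Q=R.from_euler('z',yaw,degrees=True)*R.from_euler('x',180,degrees=True)
    print('dp',np.round(frm[1].inv().apply(T-frm[0])/.05,3),'twist',np.round(np.rad2deg((frm[1].inv()*Q).as_rotvec())/10,3))
    return T,Q
E
python3 - <<'E'
from h import *
a=go(s2w(-.068,.03),.235,-3.2)
a=go(s2w(-.068,.03),.075,-3.2,a)
a=go(s2w(.02,.03),.075,-3.2,a)
E
```

```text
dp [ 9.26  -9.65   0.075] twist [-0.008  0.002  1.677]
dp [ 0.  -0.   3.2] twist [0. 0. 0.]
dp [ 1.76 -0.   -0.  ] twist [0. 0. 0.]
```

>>> play_rows(
  dp=[
    [0.6, -0.6, 0],
    [1.2, -1.2, 0],
    [1.9, -1.9, 0],
    [2.6, -2.6, 0],
    [3.3, -3.4, 0],
    [4.0, -4.2, 0],
    [4.7, -4.9, 0],
    [5.3, -5.5, 0],
    [5.8, -6.0, 0],
    [6.0, -6.25, 0.0],
  ],
  twist=[
    [0, 0, 0.2],
    [0, 0, 0.4],
    [0, 0, 0.6],
    [0, 0, 0.8],
    [0, 0, 1.0],
    [0, 0, 1.2],
    [0, 0, 1.4],
    [0, 0, 1.6],
    [0, 0, 1.68],
    [0, 0, 1.68],
  ],
  jaw=[86, 86, 86, 86, 86, 86, 86, 86, 86, 86],
  newtons=20,
)

```text
clock: 1.4
ee_pos: [0.3662, -0.2313, 0.2387]
tool_rot: [1.0, -0.026, 0.0, -0.0]
wrist_force: [0.1, -0.0, 0.5]
finger_gap: 0.976
grip_force: 0.0
```

```bash
python3 - <<'E'
from h import *
state()
a=go(s2w(-.068,.03),.235,-3.2)
E
```

```text
1.4 [ 0.3662 -0.2313  0.2387] [ 9.997e-01 -2.640e-02  2.000e-04 -3.000e-04] [ 0.1 -0.   0.5] 0.9763302951737117 0.0
dp [ 2.125 -4.156  0.077] twist [-0.003 -0.002  0.017]
```

>>> play_rows(
  dp=[
    [0.4, -0.8, 0.0],
    [0.8, -1.6, 0],
    [1.2, -2.5, 0],
    [1.7, -3.3, 0],
    [2.0, -3.9, 0],
    [2.12, -4.15, 0.5],
    [2.12, -4.15, 1.3],
    [2.12, -4.15, 2.1],
    [2.12, -4.15, 2.8],
    [2.12, -4.15, 3.2],
  ],
  twist=[
    [0, 0, 0],
    [0, 0, 0],
    [0, 0, 0],
    [0, 0, 0],
    [0, 0, 0],
    [0, 0, 0],
    [0, 0, 0],
    [0, 0, 0],
    [0, 0, 0],
    [0, 0, 0],
  ],
  jaw=[86, 86, 86, 86, 86, 86, 86, 86, 86, 86],
)

```text
clock: 2.65
ee_pos: [0.4818, -0.0321, 0.0769]
tool_rot: [1.0, -0.028, -0.001, 0.0]
wrist_force: [0.4, 0.3, 0.6]
finger_gap: 0.976
grip_force: 0.0
```

```bash
python3 - <<'E'
from h import *
s=state(); print(w2s(*s['ee_pos'][:2]))
E
```

```text
2.65 [ 0.4818 -0.0321  0.0769] [ 0.9996 -0.0281 -0.0011  0.    ] [0.4 0.3 0.6] 0.9763123238718208 0.0
(np.float64(-0.0693736931832842), np.float64(0.02726588572050759))
```

>>> play_rows(
  dp=[
    [0.3, 0, 0],
    [0.6, 0, 0],
    [0.85, 0, 0],
    [1.1, 0, 0],
    [1.35, 0, 0],
    [1.6, 0, 0],
    [1.8, 0, 0],
    [1.95, 0, 0],
    [2.05, 0, 0],
    [2.15, 0, 0],
  ],
  twist=[
    [0, 0, 0],
    [0, 0, 0],
    [0, 0, 0],
    [0, 0, 0],
    [0, 0, 0],
    [0, 0, 0],
    [0, 0, 0],
    [0, 0, 0],
    [0, 0, 0],
    [0, 0, 0],
  ],
  jaw=[86, 86, 86, 86, 86, 86, 86, 86, 86, 86],
)

```text
clock: 3.9
ee_pos: [0.5897, -0.0383, 0.0787]
tool_rot: [1.0, -0.028, -0.0, 0.0]
wrist_force: [-1.3, -0.2, -0.9]
finger_gap: 0.977
grip_force: 0.8
```

>>> play_rows(
  dp=[
    [0.02, 0, 0],
    [0.04, 0, 0],
    [0.06, 0, 0],
    [0.08, 0, 0],
    [0.1, 0, 0],
    [0.12, 0, 0],
    [0.14, 0, 0],
    [0.15, 0, 0],
    [0.15, 0, 0],
    [0.15, 0, 0],
  ],
  twist=[
    [0, 0, 0],
    [0, 0, 0],
    [0, 0, 0],
    [0, 0, 0],
    [0, 0, 0],
    [0, 0, 0],
    [0, 0, 0],
    [0, 0, 0],
    [0, 0, 0],
    [0, 0, 0],
  ],
  jaw=[86, 86, 86, 86, 86, 86, 86, 86, 86, 86],
)

```text
clock: 5.15
ee_pos: [0.5942, -0.0385, 0.0783]
tool_rot: [1.0, -0.028, -0.003, 0.0]
wrist_force: [-7.0, 0.4, 3.5]
finger_gap: 0.978
grip_force: 3.8
```

```bash
cat >> h.py <<'E'
def bar(f=None):
    P,im,d=cap('top',f); W=pts(P,d)
    m=(abs(W[...,2]-.095)<.009)&(W[...,0]>.45)&(W[...,0]<.7)&(W[...,1]>-.2)&(W[...,1]<.16)
    k,l,st,cc=cv2.connectedComponentsWithStats(m.astype(np.uint8)); i=1+np.argmax(st[1:,4]); w=W[l==i]
    r=cv2.minAreaRect((w[:,:2]*1000).astype(np.float32)); print('bar',r,'scanner',w2s(r[0][0]/1000,r[0][1]/1000)); return P,im,d,W
E
python3 - <<'E'
from h import *
s=state(); print(w2s(*s['ee_pos'][:2])); bar()
E
```

```text
5.15 [ 0.5942 -0.0385  0.0783] [ 9.996e-01 -2.810e-02 -3.200e-03  1.000e-04] [-7.   0.4  3.5] 0.9776253057543326 3.802882209420204
(np.float64(0.04327371717273796), np.float64(0.027129645272338628))
bar ((627.4673461914062, 88.80117797851562), (33.433536529541016, 68.14269256591797), 1.3856173753738403) scanner (np.float64(0.0693608421970942), np.float64(0.1561164269021578))
```

>>> play_rows(
  dp=[
    [0.06, 0, 0],
    [0.06, 0, 0],
    [-0.1, 0, 0],
    [-0.4, 0, 0],
    [-0.6, 0, 0],
    [-0.8, 0, -0.6],
    [-0.8, -1, -1.6],
    [-0.8, -2, -2.4],
    [-0.8, -3.2, -2.4],
    [-0.8, -4.4, -2.4],
  ],
  twist=[
    [0, 0, 0],
    [0, 0, 0],
    [0, 0, 0],
    [0, 0, 0],
    [0, 0, 0],
    [0, 0, 0],
    [0, 0, 0],
    [0, 0, 0],
    [0, 0, 0],
    [0, 0, 0],
  ],
  jaw=[86, 86, 86, 86, 86, 86, 86, 86, 86, 86],
)

```text
clock: 6.45
ee_pos: [0.5713, 0.1826, 0.2004]
tool_rot: [1.0, -0.029, 0.002, -0.001]
wrist_force: [0.9, -0.1, -1.1]
finger_gap: 0.974
grip_force: 0.0
```

```bash
python3 - <<'E'
from h import *
s=state(); P,im,d,W=bar()
cv2.imwrite('pics/c2.png',cv2.resize(im[130:300,90:410],(800,425),interpolation=cv2.INTER_CUBIC))
E
```

```text
6.45 [0.5713 0.1826 0.2004] [ 9.996e-01 -2.860e-02  2.500e-03 -8.000e-04] [ 0.9 -0.1 -1.1] 0.9741639643086012 0.0
bar ((620.4601440429688, -39.61590576171875), (270.9964904785156, 34.23979568481445), 86.01789093017578) scanner (np.float64(0.06953300081044375), np.float64(0.027508423108819596))
```

View pics/c2.png

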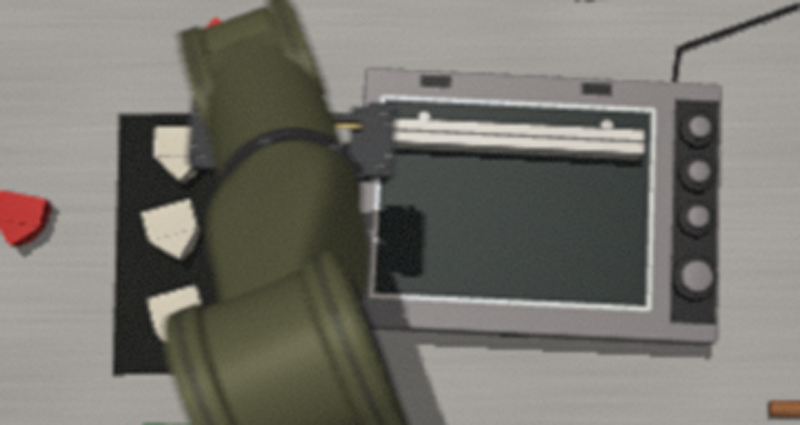

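The bar's far edge meets both stops at crop pixels (425,119) and (607,128). Next I pick the far pointed model.

```bash
python3 - <<'E'
from h import *
a=go((.622,.338),.1,0)
a=go((.622,.338),.011,0,a)
E
```

```text
dp [ 0.91  -2.853  2.037] twist [-0.069 -0.026 -0.249]
dp [ 0.   -0.    1.78] twist [0. 0. 0.]
```

>>> play_rows(
  dp=[
    [0.3, -0.8, 0.2],
    [0.6, -1.6, 0.6],
    [0.8, -2.4, 1.2],
    [0.91, -2.85, 1.6],
    [0.91, -2.85, 2.0],
    [0.91, -2.85, 2.6],
    [0.91, -2.85, 3.1],
    [0.91, -2.85, 3.45],
    [0.91, -2.85, 3.6],
    [0.91, -2.85, 3.6],
  ],
  twist=[
    [0, 0, 0],
    [0, 0, -0.1],
    [0, 0, -0.2],
    [0, 0, -0.3],
    [0, 0, -0.3],
    [0, 0, -0.3],
    [0, 0, -0.3],
    [0, 0, -0.3],
    [0, 0, -0.3],
    [0, 0, -0.3],
  ],
  jaw=[86, 86, 86, 86, 86, 86, 86, 86, 86, 86],
)

```text
clock: 7.75
ee_pos: [0.6232, 0.3185, 0.0188]
tool_rot: [1.0, -0.003, 0.0, 0.001]
wrist_force: [-0.5, -0.0, 0.5]
finger_gap: 0.978
grip_force: 0.3
```

```bash
python3 - <<'E'
from h import *
s=state(); a=go((.622,.338),.011,0)
P,im,d=cap('wrist','w1')
E
```

```text
7.75 [0.6232 0.3185 0.0188] [ 1.0e+00 -2.6e-03  2.0e-04  5.0e-04] [-0.5 -0.   0.5] 0.9776607751883843 0.25145396110019647
dp [-0.027 -0.39   0.157] twist [ 0.006 -0.002 -0.03 ]
```

View pics/w1.png

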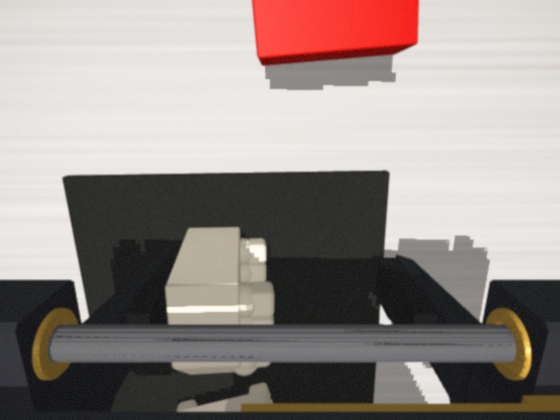

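The wrist view shows the model's teeth on its right side at (260,270), so it's tipped between the fingers. The left finger came down on it because I planned from a pose read while the arm was still moving. I'll lift, move clear and look.

>>> play_rows(
  dp=[
    [0, 0, -0.3],
    [0, 0, -0.8],
    [0, 0, -1.5],
    [0, 0, -2.2],
    [0, 0.8, -2.6],
    [-0.3, 2, -2.8],
    [-0.6, 3.2, -2.8],
    [-0.8, 4.4, -2.8],
    [-1, 5, -2.8],
    [-1, 5, -2.8],
  ],
  twist=[
    [0, 0, 0],
    [0, 0, 0],
    [0, 0, 0],
    [0, 0, 0],
    [0, 0, 0],
    [0, 0, 0],
    [0, 0, 0],
    [0, 0, 0],
    [0, 0, 0],
    [0, 0, 0],
  ],
  jaw=[86, 86, 86, 86, 86, 86, 86, 86, 86, 86],
)

```text
clock: 9.05
ee_pos: [0.5714, 0.0655, 0.1595]
tool_rot: [1.0, -0.005, -0.0, 0.002]
wrist_force: [0.4, -0.1, -0.7]
finger_gap: 0.976
grip_force: 0.0
```

```bash
python3 - <<'E'
from h import *
s=state(); P,im,d,W=models()
a=cv2.resize(im[150:290,120:220],(400,560),interpolation=cv2.INTER_CUBIC)
P,im,d=cap('scene'); b=cv2.resize(im[125:200,290:370],(400,375),interpolation=cv2.INTER_CUBIC)
c=np.zeros((560,800,3),np.uint8); c[:,:400]=a; c[:375,400:]=b; cv2.imwrite('pics/c3.png',c)
m=(W[...,2]>.015)&(W[...,0]>.55)&(W[...,0]<.67)&(W[...,1]>.28)&(W[...,1]<.41); w=W[m]
print(w.min(0),w.max(0)); 
E
```

```text
9.05 [0.5714 0.0655 0.1595] [ 1.0e+00 -5.4e-03 -2.0e-04  1.5e-03] [ 0.4 -0.1 -0.7] 0.9764629473110404 0.0
[159. 190.] 281 [0.6128 0.3418 0.0509] ztop 0.058 [614. 341.] [35. 59.] 89.7
[158. 220.] 336 [0.529  0.3443 0.039 ] ztop 0.0414 [524. 343.] [59. 54.] 17.5
[161. 256.] 400 [0.4294 0.3339 0.0392] ztop 0.0422 [427. 334.] [59. 54.] 14.6
[0.5511271  0.32301964 0.0150661 ] [0.64304747 0.35892696 0.06349724]
```

View pics/c3.png

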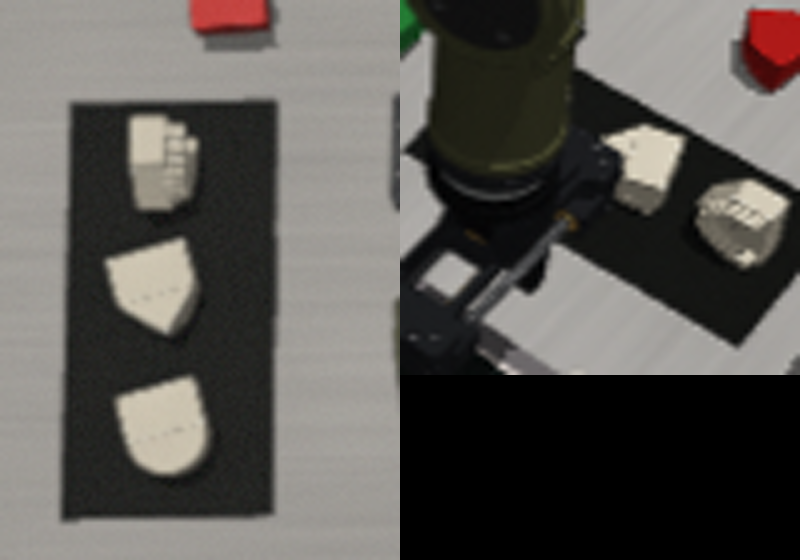

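The model stands on its left side, teeth towards -y, at crop pixels (160,165). I'll topple it back by pushing its base near the top towards -y with the fingers shut, tips above the fallen height. First I settle and close the fingers.

>>> play_rows(
  dp=[
    [0, 0, 0],
    [0, 0, 0],
    [0, 0, 0],
    [0, 0, 0],
    [0, 0, 0],
    [0, 0, 0],
    [0, 0, 0],
    [0, 0, 0],
    [0, 0, 0],
    [0, 0, 0],
  ],
  twist=[
    [0, 0, 0],
    [0, 0, 0],
    [0, 0, 0],
    [0, 0, 0],
    [0, 0, 0],
    [0, 0, 0],
    [0, 0, 0],
    [0, 0, 0],
    [0, 0, 0],
    [0, 0, 0],
  ],
  jaw=[0, 0, 0, 0, 0, 0, 0, 0, 0, 0],
)

```text
clock: 10.4
ee_pos: [0.5721, 0.0704, 0.1587]
tool_rot: [1.0, -0.002, -0.0, 0.0]
wrist_force: [-0.5, 0.3, -0.6]
finger_gap: 0.006
grip_force: 0.0
```

```bash
python3 - <<'E'
from h import *
s=state(); a=go((.619,.394),.16,0); a=go((.619,.394),.05,0,a)
E
```

```text
10.4 [0.5721 0.0704 0.1587] [ 1.    -0.002 -0.     0.   ] [-0.5  0.3 -0.6] 0.005663912800173586 0.0
dp [ 0.913 -6.477 -0.027] twist [ 0.     0.    -0.023]
dp [ 0.  -0.   2.2] twist [0. 0. 0.]
```

>>> play_rows(
  dp=[
    [0.2, -0.8, 0],
    [0.4, -1.7, 0],
    [0.6, -2.7, 0],
    [0.8, -3.7, 0],
    [0.91, -4.7, 0],
    [0.91, -5.6, 0],
    [0.91, -6.2, 0],
    [0.91, -6.48, 0],
    [0.91, -6.48, 0],
    [0.91, -6.48, 0],
  ],
  twist=[
    [0, 0, 0],
    [0, 0, 0],
    [0, 0, 0],
    [0, 0, 0],
    [0, 0, 0],
    [0, 0, 0],
    [0, 0, 0],
    [0, 0, 0],
    [0, 0, 0],
    [0, 0, 0],
  ],
  jaw=[0, 0, 0, 0, 0, 0, 0, 0, 0, 0],
)

```text
clock: 11.65
ee_pos: [0.6196, 0.3917, 0.1587]
tool_rot: [1.0, -0.003, 0.0, 0.001]
wrist_force: [-0.7, 0.1, -0.5]
finger_gap: 0.007
grip_force: 0.0
```

>>> play_rows(
  dp=[
    [0, 0, 0],
    [0, 0, 0],
    [0, 0, 0.4],
    [0, 0, 0.8],
    [0, 0, 1.3],
    [0, 0, 1.8],
    [0, 0, 2.1],
    [0, 0, 2.2],
    [0, 0, 2.2],
    [0, 0, 2.2],
  ],
  twist=[
    [0, 0, 0],
    [0, 0, 0],
    [0, 0, 0],
    [0, 0, 0],
    [0, 0, 0],
    [0, 0, 0],
    [0, 0, 0],
    [0, 0, 0],
    [0, 0, 0],
    [0, 0, 0],
  ],
  jaw=[0, 0, 0, 0, 0, 0, 0, 0, 0, 0],
)

```text
clock: 12.9
ee_pos: [0.6196, 0.3946, 0.0497]
tool_rot: [1.0, -0.002, 0.001, -0.001]
wrist_force: [0.4, -0.3, 0.4]
finger_gap: 0.005
grip_force: 0.0
```

```bash
python3 - <<'E'
from h import *
s=state()
E
```

```text
12.9 [0.6196 0.3946 0.0497] [ 1.0e+00 -2.1e-03  8.0e-04 -5.0e-04] [ 0.4 -0.3  0.4] 0.0048911928488446525 0.0
```

>>> play_rows(
  dp=[
    [0, 0.15, 0],
    [0, 0.3, 0],
    [0, 0.4, 0],
    [0, 0.5, 0],
    [0, 0.6, 0],
    [0, 0.7, 0],
    [0, 0.8, 0],
    [0, 0.9, 0],
    [0, 1.0, 0],
    [0, 1.1, 0],
  ],
  twist=[
    [0, 0, 0],
    [0, 0, 0],
    [0, 0, 0],
    [0, 0, 0],
    [0, 0, 0],
    [0, 0, 0],
    [0, 0, 0],
    [0, 0, 0],
    [0, 0, 0],
    [0, 0, 0],
  ],
  jaw=[0, 0, 0, 0, 0, 0, 0, 0, 0, 0],
)

```text
clock: 14.15
ee_pos: [0.6185, 0.3384, 0.0484]
tool_rot: [1.0, -0.002, -0.0, 0.0]
wrist_force: [0.3, 0.2, 0.4]
finger_gap: 0.003
grip_force: 0.0
```

```bash
python3 - <<'E'
from h import *
s=state(); P,im,d,W=models(n='scene',f='s2')
m=(W[...,2]>.012)&(W[...,0]>.57)&(W[...,0]<.67)&(W[...,1]>.24)&(W[...,1]<.41)&(im[...,1]>110)
print(W[m].min(0),W[m].max(0))
cv2.imwrite('pics/c4.png',cv2.resize(im[100:220,270:430],(640,480),interpolation=cv2.INTER_CUBIC))
E
```

```text
14.15 [0.6185 0.3384 0.0484] [ 1.0e+00 -2.1e-03 -2.0e-04  4.0e-04] [0.3 0.2 0.4] 0.00279120780445824 0.0
[315. 145.] 160 [0.4307 0.3338 0.039 ] ztop 0.0416 [429. 332.] [58. 56.] 20.9
[357. 176.] 61 [0.6353 0.3026 0.0438] ztop 0.0502 [636. 309.] [58. 21.] 79.1
[0.57267734 0.26851697 0.03189573] [0.64218288 0.33838569 0.40270739]
```

View pics/c4.png

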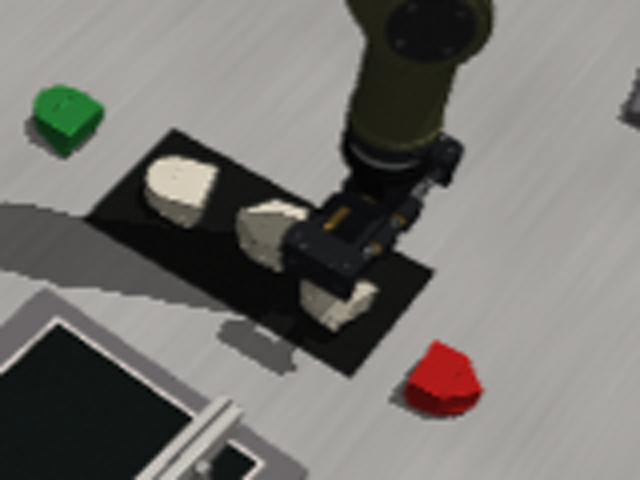

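The model is partly over at (335,305), its near edge still raised. I'll push a bit further.

>>> play_rows(
  dp=[
    [0, 0.1, 0],
    [0, 0.2, 0],
    [0, 0.3, 0],
    [0, 0.4, 0],
    [0, 0.4, -0.4],
    [0, 0.4, -1.0],
    [0, 0.4, -2],
    [0, 0, -2.6],
    [-1.0, 1.2, -2.6],
    [-1.5, 2.2, -2.6],
  ],
  twist=[
    [0, 0, 0],
    [0, 0, 0],
    [0, 0, 0],
    [0, 0, 0],
    [0, 0, 0],
    [0, 0, 0],
    [0, 0, 0],
    [0, 0, 0],
    [0, 0, 0],
    [0, 0, 0],
  ],
  jaw=[0, 0, 0, 0, 0, 0, 0, 0, 0, 0],
)

```text
clock: 15.45
ee_pos: [0.5469, 0.238, 0.1807]
tool_rot: [1.0, -0.0, 0.002, -0.001]
wrist_force: [0.7, -0.4, 0.7]
finger_gap: 0.006
grip_force: 0.0
```

>>> play_rows(
  dp=[
    [0, 1, 0],
    [0, 2, 0],
    [0, 2.5, 0],
    [0, 2.5, 0],
    [0, 2.5, 0],
    [0, 2.5, 0],
    [0, 2.5, 0],
    [0, 2.5, 0],
    [0, 2.5, 0],
    [0, 2.5, 0],
  ],
  twist=[
    [0, 0, 0],
    [0, 0, 0],
    [0, 0, 0],
    [0, 0, 0],
    [0, 0, 0],
    [0, 0, 0],
    [0, 0, 0],
    [0, 0, 0],
    [0, 0, 0],
    [0, 0, 0],
  ],
  jaw=[86, 86, 86, 86, 86, 86, 86, 86, 86, 86],
)

```text
clock: 16.7
ee_pos: [0.547, 0.112, 0.1786]
tool_rot: [1.0, -0.002, -0.0, 0.0]
wrist_force: [0.2, 0.6, 0.3]
finger_gap: 0.971
grip_force: 0.0
```

```bash
python3 - <<'E'
from h import *
s=state(); P,im,d,W=models()
cv2.imwrite('pics/c5.png',cv2.resize(im[150:290,100:240],(560,560),interpolation=cv2.INTER_CUBIC))
E
```

```text
16.7 [0.547  0.112  0.1786] [ 1.e+00 -2.e-03 -1.e-04  1.e-04] [0.2 0.6 0.3] 0.9710822134465016 0.0
[177. 189.] 323 [0.6176 0.2954 0.0393] ztop 0.0416 [613. 295.] [58. 55.] 2.2
[158. 220.] 333 [0.529  0.3442 0.0392] ztop 0.0418 [525. 343.] [59. 54.] 18.2
[161. 256.] 400 [0.4295 0.334  0.0392] ztop 0.0418 [428. 334.] [60. 54.] 15.1
```

View pics/c5.png

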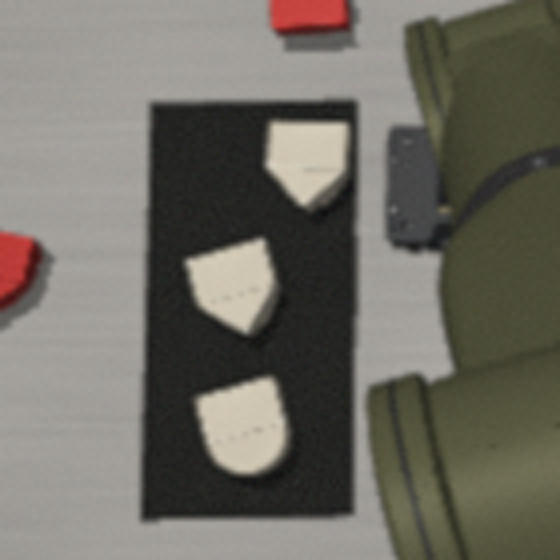

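The toppled model is flat and teeth down again at crop pixels (308,160), top at 41 mm, yaw about 0. Now I pick it, planning from the settled pose.

```bash
python3 - <<'E'
from h import *
a=go((.621,.295),.1,0)
a=go((.621,.295),.011,0,a)
a=go((.621,.295),.17,0,a)
h=.010 # grasp offset along model x
a=go(s2w(.020+h-.003,-.045),.17,-3.2,a)
a=go(s2w(.020+h-.003,-.045),.066,-3.2,a)
E
```

```text
dp [ 1.465 -3.666  1.573] twist [ 0.001 -0.    -0.023]
dp [ 0.   -0.    1.78] twist [0. 0. 0.]
dp [ 0.    0.   -3.18] twist [0. 0. 0.]
dp [-0.941  8.093  0.   ] twist [ 0.   -0.    0.32]
dp [ 0.   -0.    2.08] twist [0. 0. 0.]
```

>>> play_rows(
  dp=[
    [0.3, -0.6, 0.1],
    [0.6, -1.4, 0.4],
    [0.9, -2.2, 0.8],
    [1.2, -3.0, 1.2],
    [1.4, -3.5, 1.4],
    [1.47, -3.67, 1.57],
    [1.47, -3.67, 1.57],
    [1.47, -3.67, 1.57],
    [1.47, -3.67, 1.57],
    [1.47, -3.67, 1.57],
  ],
  twist=[
    [0, 0, 0],
    [0, 0, 0],
    [0, 0, 0],
    [0, 0, 0],
    [0, 0, 0],
    [0, 0, 0],
    [0, 0, 0],
    [0, 0, 0],
    [0, 0, 0],
    [0, 0, 0],
  ],
  jaw=[86, 86, 86, 86, 86, 86, 86, 86, 86, 86],
)

```text
clock: 18.0
ee_pos: [0.6215, 0.2945, 0.1007]
tool_rot: [1.0, -0.002, 0.0, 0.0]
wrist_force: [-0.1, 1.0, 0.3]
finger_gap: 0.977
grip_force: 0.0
```

```bash
python3 - <<'E'
from h import *
state();a=go((.621,.295),.011,0)
E
```

```text
18.0 [0.6215 0.2945 0.1007] [ 1.0e+00 -2.4e-03  3.0e-04  0.0e+00] [-0.1  1.   0.3] 0.9767115642771246 0.0
dp [-0.011 -0.009  1.795] twist [ 0.    -0.003 -0.028]
```

Accurate now. Down, grip, lift.

>>> play_rows(
  dp=[
    [0, 0, 0.5],
    [0, 0, 1.1],
    [0, 0, 1.5],
    [0, 0, 1.75],
    [0, 0, 1.79],
    [0, 0, 1.79],
    [0, 0, 1.79],
    [0, 0, 1.79],
    [0, 0, 1.79],
    [0, 0, 1.79],
  ],
  twist=[
    [0, 0, 0],
    [0, 0, 0],
    [0, 0, 0],
    [0, 0, 0],
    [0, 0, 0],
    [0, 0, 0],
    [0, 0, 0],
    [0, 0, 0],
    [0, 0, 0],
    [0, 0, 0],
  ],
  jaw=[86, 86, 86, 86, 86, 86, 40, 40, 40, 40],
  newtons=30,
)

```text
clock: 19.25
ee_pos: [0.6214, 0.2957, 0.011]
tool_rot: [1.0, -0.002, 0.0, -0.0]
wrist_force: [-0.6, 0.3, 1.2]
finger_gap: 0.609
grip_force: 29.9
```

>>> play_rows(
  dp=[
    [0, 0, 0],
    [0, 0, 0],
    [0, 0, 0],
    [0, 0, 0],
    [0, 0, -0.4],
    [0, 0, -1.2],
    [0, 0, -2.2],
    [0, 0, -3],
    [0, 0, -3.2],
    [0, 0, -3.2],
  ],
  twist=[
    [0, 0, 0],
    [0, 0, 0],
    [0, 0, 0],
    [0, 0, 0],
    [0, 0, 0],
    [0, 0, 0],
    [0, 0, 0],
    [0, 0, 0],
    [0, 0, 0],
    [0, 0, 0],
  ],
  jaw=[40, 40, 40, 40, 40, 40, 40, 40, 40, 40],
)

```text
clock: 20.5
ee_pos: [0.621, 0.2947, 0.1706]
tool_rot: [1.0, -0.002, -0.0, 0.0]
wrist_force: [-0.2, 0.2, -1.0]
finger_gap: 0.608
grip_force: 29.9
```

>>> play_rows(
  dp=[
    [-0.1, 0.6, 0],
    [-0.2, 1.6, 0],
    [-0.3, 2.6, 0],
    [-0.45, 3.6, 0],
    [-0.6, 4.6, 0],
    [-0.7, 5.6, 0],
    [-0.8, 6.6, 0],
    [-0.9, 7.5, 0],
    [-0.94, 8.0, 0],
    [-0.94, 8.1, 0],
  ],
  twist=[
    [0, 0, 0],
    [0, 0, 0],
    [0, 0, 0.1],
    [0, 0, 0.1],
    [0, 0, 0.2],
    [0, 0, 0.2],
    [0, 0, 0.32],
    [0, 0, 0.32],
    [0, 0, 0.32],
    [0, 0, 0.32],
  ],
  jaw=[40, 40, 40, 40, 40, 40, 40, 40, 40, 40],
)

```text
clock: 21.75
ee_pos: [0.5707, -0.1119, 0.1688]
tool_rot: [0.999, -0.032, -0.002, 0.0]
wrist_force: [-0.2, 0.1, -1.1]
finger_gap: 0.609
grip_force: 29.9
```

>>> play_rows(
  dp=[
    [0, 0, 0],
    [0, 0, 0],
    [0, 0, 0.3],
    [0, 0, 0.6],
    [0, 0, 0.9],
    [0, 0, 1.2],
    [0, 0, 1.4],
    [0, 0, 1.5],
    [0, 0, 1.5],
    [0, 0, 1.5],
  ],
  twist=[
    [0, 0, 0],
    [0, 0, 0],
    [0, 0, 0],
    [0, 0, 0],
    [0, 0, 0],
    [0, 0, 0],
    [0, 0, 0],
    [0, 0, 0],
    [0, 0, 0],
    [0, 0, 0],
  ],
  jaw=[40, 40, 40, 40, 40, 40, 40, 40, 40, 40],
)

```text
clock: 23.0
ee_pos: [0.573, -0.1097, 0.0962]
tool_rot: [1.0, -0.03, 0.001, 0.0]
wrist_force: [0.0, -0.3, -0.8]
finger_gap: 0.612
grip_force: 29.9
```

```bash
python3 - <<'E'
from h import *
s=state();print(w2s(*s['ee_pos'][:2]));P,im,d=cap('wrist','w2')
a=go(s2w(.027,-.045),.066,-3.2)
E
```

```text
23.0 [ 0.573  -0.1097  0.0962] [ 9.995e-01 -3.000e-02  5.000e-04  1.000e-04] [ 0.  -0.3 -0.8] 0.6120944542926262 29.856364466249943
(np.float64(0.026063612308505284), np.float64(-0.04510479219592268))
dp [ 0.018 -0.003  0.604] twist [ 0.001 -0.006 -0.024]
```

View pics/w2.png

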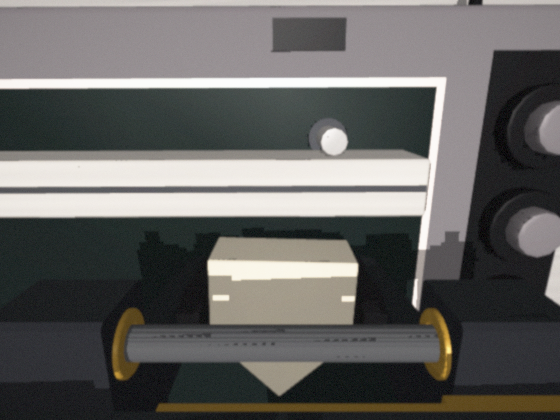

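The model is held square at (283,290) with its back parallel to the bar. Lower it, then creep forward until it touches.

>>> play_rows(
  dp=[
    [0, 0, 0.2],
    [0, 0, 0.4],
    [0, 0, 0.55],
    [0, 0, 0.59],
    [0, 0, 0.59],
    [0.04, 0, 0.59],
    [0.08, 0, 0.59],
    [0.12, 0, 0.59],
    [0.12, 0, 0.59],
    [0.12, 0, 0.59],
  ],
  twist=[
    [0, 0, 0],
    [0, 0, 0],
    [0, 0, 0],
    [0, 0, 0],
    [0, 0, 0],
    [0, 0, 0],
    [0, 0, 0],
    [0, 0, 0],
    [0, 0, 0],
    [0, 0, 0],
  ],
  jaw=[40, 40, 40, 40, 40, 40, 40, 40, 40, 40],
)

```text
clock: 24.3
ee_pos: [0.5786, -0.1099, 0.0662]
tool_rot: [1.0, -0.03, 0.0, 0.0]
wrist_force: [-0.5, 0.4, -1.7]
finger_gap: 0.61
grip_force: 29.9
```

>>> play_rows(
  dp=[
    [0.02, 0, 0],
    [0.04, 0, 0],
    [0.04, 0, 0],
    [0.06, 0, 0],
    [0.06, 0, 0],
    [0.08, 0, 0],
    [0.08, 0, 0],
    [0.1, 0, 0],
    [0.1, 0, 0],
    [0.1, 0, 0],
  ],
  twist=[
    [0, 0, 0],
    [0, 0, 0],
    [0, 0, 0],
    [0, 0, 0],
    [0, 0, 0],
    [0, 0, 0],
    [0, 0, 0],
    [0, 0, 0],
    [0, 0, 0],
    [0, 0, 0],
  ],
  jaw=[40, 40, 40, 40, 40, 40, 40, 40, 40, 40],
)

```text
clock: 25.55
ee_pos: [0.5793, -0.11, 0.066]
tool_rot: [1.0, -0.03, -0.004, -0.0]
wrist_force: [-9.5, 0.9, 6.1]
finger_gap: 0.607
grip_force: 29.8
```

```bash
python3 - <<'E'
from h import *
s=state();print(w2s(*s['ee_pos'][:2]))
E
```

```text
25.55 [ 0.5793 -0.11    0.066 ] [ 9.995e-01 -2.980e-02 -4.300e-03 -1.000e-04] [-9.5  0.9  6.1] 0.6072443904638921 29.784632697701454
(np.float64(0.03235300120426174), np.float64(-0.0451076399939712))
```

>>> play_rows(
  dp=[
    [-0.08, 0, 0],
    [-0.08, 0, 0],
    [-0.08, 0, 0],
    [-0.08, 0, 0],
    [-0.08, 0, 0],
    [-0.08, 0, -0.3],
    [-0.08, 0, -0.9],
    [-0.08, 0, -1.7],
    [-0.08, 0, -2.1],
    [-0.08, 0, -2.1],
  ],
  twist=[
    [0, 0, 0],
    [0, 0, 0],
    [0, 0, 0],
    [0, 0, 0],
    [0, 0, 0],
    [0, 0, 0],
    [0, 0, 0],
    [0, 0, 0],
    [0, 0, 0],
    [0, 0, 0],
  ],
  jaw=[40, 86, 86, 86, 86, 86, 86, 86, 86, 86],
)

```text
clock: 26.8
ee_pos: [0.581, -0.1103, 0.1736]
tool_rot: [1.0, -0.03, 0.002, 0.0]
wrist_force: [-0.1, -0.0, -0.9]
finger_gap: 0.98
grip_force: 0.0
```

```bash
cat > plan.py <<'E'
from h import *
import sys
def plan(c,yaw,h=.009):
    y=np.deg2rad(yaw); g=np.array(c)+h*np.array([np.cos(y),np.sin(y)])
    print('target',g); return g
E
python3 - <<'E'
from plan import *
s=state(); models(); g=plan((.525,.343),17.5); go(g,.1,17.5)
E
```

```text
26.8 [ 0.581  -0.1103  0.1736] [ 9.995e-01 -3.000e-02  2.400e-03  3.000e-04] [-0.1 -0.  -0.9] 0.9803752606052745 0.0
[158. 220.] 335 [0.5291 0.3443 0.039 ] ztop 0.0415 [525. 343.] [59. 55.] 19.7
[161. 256.] 399 [0.4295 0.3341 0.039 ] ztop 0.0415 [428. 334.] [60. 54.] 14.3
target [0.53358345 0.34570635]
dp [-1.475 -9.045  1.438] twist [ 0.003 -0.01  -2.094]
```

>>> play_rows(
  dp=[
    [-0.1, -0.8, 0],
    [-0.3, -1.9, 0],
    [-0.5, -3.0, 0],
    [-0.7, -4.1, 0],
    [-0.85, -5.2, 0.0],
    [-1.0, -6.3, 0.2],
    [-1.2, -7.4, 0.5],
    [-1.4, -8.4, 0.9],
    [-1.47, -9.05, 1.3],
    [-1.47, -9.05, 1.4],
  ],
  twist=[
    [0, 0, -0.2],
    [0, 0, -0.4],
    [0, 0, -0.7],
    [0, 0, -1.0],
    [0, 0, -1.3],
    [0, 0, -1.6],
    [0, 0, -1.9],
    [0, 0, -2.1],
    [0, 0, -2.1],
    [0, 0, -2.1],
  ],
  jaw=[86, 86, 86, 86, 86, 86, 86, 86, 86, 86],
)

```text
clock: 28.1
ee_pos: [0.5302, 0.3494, 0.0984]
tool_rot: [0.988, 0.156, -0.002, -0.0]
wrist_force: [0.3, 0.4, -0.5]
finger_gap: 0.976
grip_force: 0.0
```

>>> play_rows(
  dp=[
    [0, 0, 0],
    [0, 0, 0],
    [0, 0, 0],
    [0, 0, 0],
    [0, 0, 0],
    [0, 0, 0],
    [0, 0, 0],
    [0, 0, 0],
    [0, 0, 0],
    [0, 0, 0],
  ],
  twist=[
    [0, 0, 0],
    [0, 0, 0],
    [0, 0, 0],
    [0, 0, 0],
    [0, 0, 0],
    [0, 0, 0],
    [0, 0, 0],
    [0, 0, 0],
    [0, 0, 0],
    [0, 0, 0],
  ],
  jaw=[86, 86, 86, 86, 86, 86, 86, 86, 86, 86],
)

```text
clock: 29.35
ee_pos: [0.5333, 0.3461, 0.1011]
tool_rot: [0.988, 0.153, -0.0, 0.0]
wrist_force: [0.1, -0.2, -0.3]
finger_gap: 0.974
grip_force: 0.0
```

```bash
python3 - <<'E'
from plan import *
s=state(); g=plan((.525,.343),18); a=go(g,.011,18)
models(box=(.45,.75,-.3,.2),zmin=.07)
a=go(g,.17,18,a)
a=go(s2w(.024,.04),.17,-3.2,a)
E
```

```text
29.35 [0.5333 0.3461 0.1011] [ 9.883e-01  1.527e-01 -0.000e+00  1.000e-04] [ 0.1 -0.2 -0.3] 0.9737859029668967 0.0
target [0.53355951 0.34578115]
dp [0.003 0.007 1.803] twist [ 0.001  0.    -0.043]
[300. 188.] 1445 [ 0.6077 -0.0468  0.0941] ztop 0.0968 [594. -25.] [300.  94.] 87.2
[368. 240.] 96 [ 0.4658 -0.2291  0.0818] ztop 0.0841 [ 465. -228.] [28. 27.] 82.0
dp [ 0.    0.   -3.18] twist [0. 0. 0.]
dp [-1.488  7.306  0.   ] twist [ 0.   -0.    2.12]
```

>>> play_rows(
  dp=[
    [0, 0, 0.5],
    [0, 0, 1.1],
    [0, 0, 1.5],
    [0, 0, 1.75],
    [0, 0, 1.8],
    [0, 0, 1.8],
    [0, 0, 1.8],
    [0, 0, 1.8],
    [0, 0, 1.8],
    [0, 0, 1.8],
  ],
  twist=[
    [0, 0, 0],
    [0, 0, 0],
    [0, 0, 0],
    [0, 0, 0],
    [0, 0, 0],
    [0, 0, 0],
    [0, 0, 0],
    [0, 0, 0],
    [0, 0, 0],
    [0, 0, 0],
  ],
  jaw=[86, 86, 86, 86, 86, 86, 40, 40, 40, 40],
  newtons=30,
)

```text
clock: 30.65
ee_pos: [0.5334, 0.3465, 0.0115]
tool_rot: [0.988, 0.153, 0.0, -0.0]
wrist_force: [-0.0, -0.2, 1.8]
finger_gap: 0.609
grip_force: 29.8
```

>>> play_rows(
  dp=[
    [0, 0, 0],
    [0, 0, 0],
    [0, 0, 0],
    [0, 0, 0],
    [0, 0, -0.4],
    [0, 0, -1.2],
    [0, 0, -2.2],
    [0, 0, -3],
    [0, 0, -3.2],
    [0, 0, -3.2],
  ],
  twist=[
    [0, 0, 0],
    [0, 0, 0],
    [0, 0, 0],
    [0, 0, 0],
    [0, 0, 0],
    [0, 0, 0],
    [0, 0, 0],
    [0, 0, 0],
    [0, 0, 0],
    [0, 0, 0],
  ],
  jaw=[40, 40, 40, 40, 40, 40, 40, 40, 40, 40],
)

```text
clock: 31.9
ee_pos: [0.5331, 0.3456, 0.1711]
tool_rot: [0.988, 0.153, -0.0, 0.0]
wrist_force: [-0.0, -0.7, -2.4]
finger_gap: 0.607
grip_force: 29.8
```

>>> play_rows(
  dp=[
    [-0.1, 0.6, 0],
    [-0.3, 1.5, 0],
    [-0.5, 2.5, 0],
    [-0.7, 3.5, 0],
    [-0.9, 4.5, 0],
    [-1.1, 5.5, 0],
    [-1.3, 6.4, 0],
    [-1.45, 7.0, 0],
    [-1.49, 7.3, 0],
    [-1.49, 7.3, 0],
  ],
  twist=[
    [0, 0, 0.1],
    [0, 0, 0.4],
    [0, 0, 0.7],
    [0, 0, 1.0],
    [0, 0, 1.3],
    [0, 0, 1.6],
    [0, 0, 1.9],
    [0, 0, 2.08],
    [0, 0, 2.08],
    [0, 0, 2.08],
  ],
  jaw=[40, 40, 40, 40, 40, 40, 40, 40, 40, 40],
)

```text
clock: 33.15
ee_pos: [0.572, -0.0248, 0.1701]
tool_rot: [1.0, -0.029, -0.001, 0.0]
wrist_force: [-0.3, -0.1, -1.5]
finger_gap: 0.611
grip_force: 29.8
```

>>> play_rows(
  dp=[
    [0, 0, 0],
    [0, 0, 0],
    [0, 0, 0.3],
    [0, 0, 0.6],
    [0, 0, 0.9],
    [0, 0, 1.1],
    [0, 0, 1.2],
    [0, 0, 1.2],
    [0, 0, 1.2],
    [0, 0, 1.2],
  ],
  twist=[
    [0, 0, 0],
    [0, 0, 0],
    [0, 0, 0],
    [0, 0, 0],
    [0, 0, 0],
    [0, 0, 0],
    [0, 0, 0],
    [0, 0, 0],
    [0, 0, 0],
    [0, 0, 0],
  ],
  jaw=[40, 40, 40, 40, 40, 40, 40, 40, 40, 40],
)

```text
clock: 34.4
ee_pos: [0.5728, -0.0244, 0.1117]
tool_rot: [1.0, -0.028, 0.0, 0.0]
wrist_force: [0.5, -0.2, -1.6]
finger_gap: 0.608
grip_force: 29.8
```

```bash
python3 - <<'E'
from plan import *
s=state();print(w2s(*s['ee_pos'][:2])); a=go(s2w(.024,.04),.066,-3.2); P,im,d=cap('wrist','w3')
models()
E
```

```text
34.4 [ 0.5728 -0.0244  0.1117] [ 9.996e-01 -2.820e-02  5.000e-04  0.000e+00] [ 0.5 -0.2 -1.6] 0.6075416210597502 29.83017571270466
(np.float64(0.02109187896440818), np.float64(0.04004445859367945))
dp [0.057 0.001 0.913] twist [-0.    -0.006 -0.004]
[161. 256.] 398 [0.4293 0.3339 0.0394] ztop 0.0421 [428. 334.] [60. 54.] 14.8
```

View pics/w3.png

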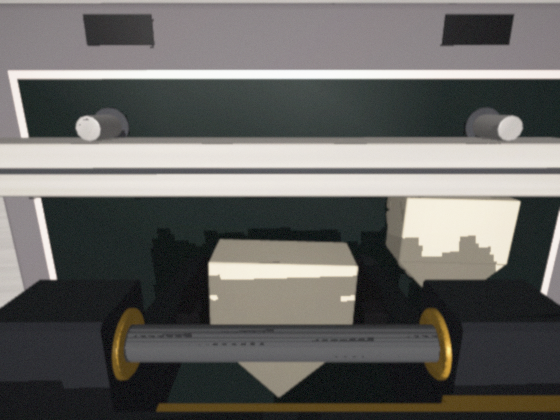

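Model B is held square at (283,290), and A is flush at (455,230). Lower and creep forward again.

>>> play_rows(
  dp=[
    [0, 0, 0.3],
    [0, 0, 0.6],
    [0, 0, 0.8],
    [0, 0, 0.9],
    [0.04, 0, 0.91],
    [0.08, 0, 0.91],
    [0.12, 0, 0.91],
    [0.16, 0, 0.91],
    [0.18, 0, 0.91],
    [0.18, 0, 0.91],
  ],
  twist=[
    [0, 0, 0],
    [0, 0, 0],
    [0, 0, 0],
    [0, 0, 0],
    [0, 0, 0],
    [0, 0, 0],
    [0, 0, 0],
    [0, 0, 0],
    [0, 0, 0],
    [0, 0, 0],
  ],
  jaw=[40, 40, 40, 40, 40, 40, 40, 40, 40, 40],
)

```text
clock: 35.75
ee_pos: [0.5788, -0.0249, 0.0664]
tool_rot: [1.0, -0.028, -0.002, 0.0]
wrist_force: [-6.5, 1.3, 11.8]
finger_gap: 0.611
grip_force: 29.8
```

>>> play_rows(
  dp=[
    [0.02, 0, 0],
    [0.04, 0, 0],
    [0.06, 0, 0],
    [0.08, 0, 0],
    [0.1, 0, 0],
    [0.12, 0, 0],
    [0.13, 0, 0],
    [0.13, 0, 0],
    [0.13, 0, 0],
    [0.13, 0, 0],
  ],
  twist=[
    [0, 0, 0],
    [0, 0, 0],
    [0, 0, 0],
    [0, 0, 0],
    [0, 0, 0],
    [0, 0, 0],
    [0, 0, 0],
    [0, 0, 0],
    [0, 0, 0],
    [0, 0, 0],
  ],
  jaw=[40, 40, 40, 40, 40, 40, 40, 40, 40, 40],
)

```text
clock: 37.0
ee_pos: [0.585, -0.0253, 0.0664]
tool_rot: [1.0, -0.028, -0.003, 0.0]
wrist_force: [-8.0, 1.1, 12.8]
finger_gap: 0.609
grip_force: 29.8
```

```bash
python3 - <<'E'
from plan import *
s=state();print(w2s(*s['ee_pos'][:2]))
E
```

```text
37.0 [ 0.585  -0.0253  0.0664] [ 9.996e-01 -2.820e-02 -2.800e-03  2.000e-04] [-8.   1.1 12.8] 0.6093346104296071 29.83169797807932
(np.float64(0.03334933859585671), np.float64(0.03981708506756854))
```

>>> play_rows(
  dp=[
    [0, 0, -0.02],
    [0, 0, -0.02],
    [0, 0, -0.02],
    [0.02, 0, -0.02],
    [0.03, 0, -0.02],
    [0.04, 0, -0.02],
    [0.05, 0, -0.02],
    [0.05, 0, -0.02],
    [0.05, 0, -0.02],
    [0.05, 0, -0.02],
  ],
  twist=[
    [0, 0, 0],
    [0, 0, 0],
    [0, 0, 0],
    [0, 0, 0],
    [0, 0, 0],
    [0, 0, 0],
    [0, 0, 0],
    [0, 0, 0],
    [0, 0, 0],
    [0, 0, 0],
  ],
  jaw=[40, 40, 40, 40, 40, 40, 40, 40, 40, 40],
)

```text
clock: 38.25
ee_pos: [0.5852, -0.0254, 0.0664]
tool_rot: [1.0, -0.028, -0.005, 0.0]
wrist_force: [-11.4, 0.9, 9.5]
finger_gap: 0.61
grip_force: 29.8
```

```bash
python3 - <<'E'
from plan import *
s=state();print(w2s(*s['ee_pos'][:2]))
E
```

```text
38.25 [ 0.5852 -0.0254  0.0664] [ 9.996e-01 -2.800e-02 -5.300e-03  3.000e-04] [-11.4   0.9   9.5] 0.6103522232352218 29.78320464491844
(np.float64(0.03351121532098877), np.float64(0.039759950357773785))
```

>>> play_rows(
  dp=[
    [-0.07, 0, 0],
    [-0.07, 0, 0],
    [-0.07, 0, 0],
    [-0.07, 0, 0],
    [-0.07, 0, 0],
    [-0.07, 0, -0.3],
    [-0.07, 0, -0.9],
    [-0.07, 0, -1.7],
    [-0.07, 0, -2.1],
    [-0.07, 0, -2.1],
  ],
  twist=[
    [0, 0, 0],
    [0, 0, 0],
    [0, 0, 0],
    [0, 0, 0],
    [0, 0, 0],
    [0, 0, 0],
    [0, 0, 0],
    [0, 0, 0],
    [0, 0, 0],
    [0, 0, 0],
  ],
  jaw=[40, 86, 86, 86, 86, 86, 86, 86, 86, 86],
)

```text
clock: 39.5
ee_pos: [0.5883, -0.0254, 0.1741]
tool_rot: [1.0, -0.028, 0.002, 0.0]
wrist_force: [-0.5, -0.4, 0.2]
finger_gap: 0.975
grip_force: 0.0
```

```bash
python3 - <<'E'
from plan import *
s=state(); models(); g=plan((.428,.334),15); go(g,.1,15)
E
```

```text
39.5 [ 0.5883 -0.0254  0.1741] [ 0.9996 -0.0283  0.0024  0.    ] [-0.5 -0.4  0.2] 0.9752010667513653 0.0
[161. 256.] 400 [0.4294 0.334  0.0392] ztop 0.0422 [428. 334.] [59. 54.] 16.0
target [0.43669333 0.33632937]
dp [-3.418 -7.052  1.446] twist [ 0.002 -0.01  -1.824]
```

>>> play_rows(
  dp=[
    [-0.3, -0.7, 0],
    [-0.8, -1.7, 0],
    [-1.3, -2.7, 0],
    [-1.8, -3.7, 0],
    [-2.3, -4.7, 0.0],
    [-2.7, -5.6, 0.2],
    [-3.1, -6.4, 0.5],
    [-3.4, -7.0, 0.9],
    [-3.42, -7.05, 1.3],
    [-3.42, -7.05, 1.4],
  ],
  twist=[
    [0, 0, -0.2],
    [0, 0, -0.4],
    [0, 0, -0.7],
    [0, 0, -1.0],
    [0, 0, -1.3],
    [0, 0, -1.6],
    [0, 0, -1.82],
    [0, 0, -1.82],
    [0, 0, -1.82],
    [0, 0, -1.82],
  ],
  jaw=[86, 86, 86, 86, 86, 86, 86, 86, 86, 86],
)

```text
clock: 40.8
ee_pos: [0.4345, 0.3358, 0.0997]
tool_rot: [0.991, 0.131, -0.002, 0.001]
wrist_force: [0.3, 0.2, 0.4]
finger_gap: 0.976
grip_force: 0.0
```

>>> play_rows(
  dp=[
    [0, 0, 0],
    [0, 0, 0],
    [0, 0, 0],
    [0, 0, 0],
    [0, 0, 0],
    [0, 0, 0],
    [0, 0, 0],
    [0, 0, 0],
    [0, 0, 0],
    [0, 0, 0],
  ],
  twist=[
    [0, 0, 0],
    [0, 0, 0],
    [0, 0, 0],
    [0, 0, 0],
    [0, 0, 0],
    [0, 0, 0],
    [0, 0, 0],
    [0, 0, 0],
    [0, 0, 0],
    [0, 0, 0],
  ],
  jaw=[86, 86, 86, 86, 86, 86, 86, 86, 86, 86],
)

```text
clock: 42.05
ee_pos: [0.4361, 0.3364, 0.1016]
tool_rot: [0.991, 0.13, -0.0, 0.0]
wrist_force: [-0.1, -0.2, -0.5]
finger_gap: 0.975
grip_force: 0.0
```

```bash
python3 - <<'E'
from plan import *
s=state(); g=plan((.428,.334),15); a=go(g,.011,15)
a=go(g,.17,15,a)
a=go(s2w(.024,.125),.17,-3.2,a)
E
```

```text
42.05 [0.4361 0.3364 0.1016] [ 9.915e-01  1.303e-01 -0.000e+00  1.000e-04] [-0.1 -0.2 -0.5] 0.9753605798838854 0.0
target [0.43669333 0.33632937]
dp [0.012 0.004 1.813] twist [ 0.001  0.    -0.003]
dp [ 0.    0.   -3.18] twist [0. 0. 0.]
dp [1.348 6.077 0.   ] twist [ 0.   -0.    1.82]
```

>>> play_rows(
  dp=[
    [0, 0, 0.5],
    [0, 0, 1.1],
    [0, 0, 1.5],
    [0, 0, 1.75],
    [0, 0, 1.81],
    [0, 0, 1.81],
    [0, 0, 1.81],
    [0, 0, 1.81],
    [0, 0, 1.81],
    [0, 0, 1.81],
  ],
  twist=[
    [0, 0, 0],
    [0, 0, 0],
    [0, 0, 0],
    [0, 0, 0],
    [0, 0, 0],
    [0, 0, 0],
    [0, 0, 0],
    [0, 0, 0],
    [0, 0, 0],
    [0, 0, 0],
  ],
  jaw=[86, 86, 86, 86, 86, 86, 40, 40, 40, 40],
  newtons=30,
)

```text
clock: 43.3
ee_pos: [0.4362, 0.3367, 0.0114]
tool_rot: [0.991, 0.13, 0.0, -0.0]
wrist_force: [-0.5, 0.4, 2.6]
finger_gap: 0.61
grip_force: 30.0
```

>>> play_rows(
  dp=[
    [0, 0, 0],
    [0, 0, 0],
    [0, 0, 0],
    [0, 0, 0],
    [0, 0, -0.4],
    [0, 0, -1.2],
    [0, 0, -2.2],
    [0, 0, -3],
    [0, 0, -3.2],
    [0, 0, -3.2],
  ],
  twist=[
    [0, 0, 0],
    [0, 0, 0],
    [0, 0, 0],
    [0, 0, 0],
    [0, 0, 0],
    [0, 0, 0],
    [0, 0, 0],
    [0, 0, 0],
    [0, 0, 0],
    [0, 0, 0],
  ],
  jaw=[40, 40, 40, 40, 40, 40, 40, 40, 40, 40],
)

```text
clock: 44.55
ee_pos: [0.4359, 0.3361, 0.1715]
tool_rot: [0.991, 0.13, 0.0, 0.0]
wrist_force: [0.2, 0.3, -0.7]
finger_gap: 0.611
grip_force: 30.0
```

>>> play_rows(
  dp=[
    [0.1, 0.6, 0],
    [0.3, 1.5, 0],
    [0.5, 2.4, 0],
    [0.7, 3.3, 0],
    [0.9, 4.2, 0],
    [1.1, 5.0, 0],
    [1.2, 5.6, 0],
    [1.3, 5.9, 0],
    [1.32, 6.08, 0],
    [1.32, 6.08, 0],
  ],
  twist=[
    [0, 0, 0.1],
    [0, 0, 0.4],
    [0, 0, 0.7],
    [0, 0, 1.0],
    [0, 0, 1.3],
    [0, 0, 1.6],
    [0, 0, 1.82],
    [0, 0, 1.82],
    [0, 0, 1.82],
    [0, 0, 1.82],
  ],
  jaw=[40, 40, 40, 40, 40, 40, 40, 40, 40, 40],
)

```text
clock: 45.8
ee_pos: [0.5779, 0.0602, 0.1707]
tool_rot: [1.0, -0.028, -0.001, -0.0]
wrist_force: [0.4, -0.1, 0.2]
finger_gap: 0.608
grip_force: 30.0
```

>>> play_rows(
  dp=[
    [0, 0, 0],
    [0, 0, 0],
    [0, 0, 0.3],
    [0, 0, 0.6],
    [0, 0, 0.9],
    [0, 0, 1.1],
    [0, 0, 1.2],
    [0, 0, 1.2],
    [0, 0, 1.2],
    [0, 0, 1.2],
  ],
  twist=[
    [0, 0, 0],
    [0, 0, 0],
    [0, 0, 0],
    [0, 0, 0],
    [0, 0, 0],
    [0, 0, 0],
    [0, 0, 0],
    [0, 0, 0],
    [0, 0, 0],
    [0, 0, 0],
  ],
  jaw=[40, 40, 40, 40, 40, 40, 40, 40, 40, 40],
)

```text
clock: 47.05
ee_pos: [0.5787, 0.0598, 0.1116]
tool_rot: [1.0, -0.028, 0.0, -0.0]
wrist_force: [-0.4, -1.1, -1.0]
finger_gap: 0.613
grip_force: 30.0
```

```bash
python3 - <<'E'
from plan import *
s=state();print(w2s(*s['ee_pos'][:2])); a=go(s2w(.024,.125),.0665,-3.2); P,im,d=cap('wrist','w4')
E
```

```text
47.05 [0.5787 0.0598 0.1116] [ 9.996e-01 -2.820e-02  5.000e-04 -0.000e+00] [-0.4 -1.1 -1. ] 0.6130770459737881 29.998072050511837
(np.float64(0.022282851644401854), np.float64(0.12441906840003131))
dp [ 0.033 -0.012  0.903] twist [-0.001 -0.006 -0.003]
```

View pics/w4.png

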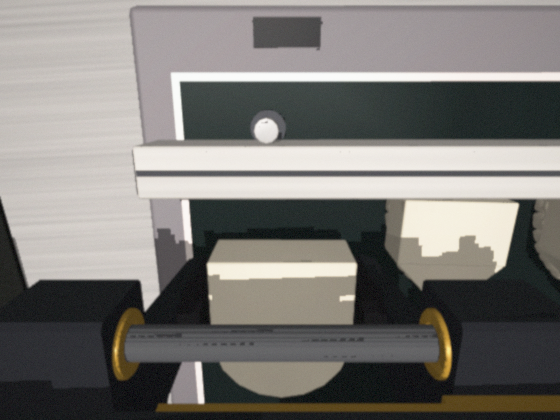

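Model C is held square at (283,290), and B is flush at (455,230). Something bumpy at (545,240) suggests A was disturbed. I'll place C first, then check.

>>> play_rows(
  dp=[
    [0, 0, 0.3],
    [0, 0, 0.6],
    [0, 0, 0.8],
    [0, 0, 0.87],
    [0.04, 0, 0.89],
    [0.08, 0, 0.89],
    [0.12, 0, 0.89],
    [0.16, 0, 0.89],
    [0.18, 0, 0.89],
    [0.18, 0, 0.89],
  ],
  twist=[
    [0, 0, 0],
    [0, 0, 0],
    [0, 0, 0],
    [0, 0, 0],
    [0, 0, 0],
    [0, 0, 0],
    [0, 0, 0],
    [0, 0, 0],
    [0, 0, 0],
    [0, 0, 0],
  ],
  jaw=[40, 40, 40, 40, 40, 40, 40, 40, 40, 40],
)

```text
clock: 48.35
ee_pos: [0.5874, 0.0592, 0.0667]
tool_rot: [1.0, -0.028, 0.0, 0.0]
wrist_force: [-0.3, 0.8, -0.9]
finger_gap: 0.607
grip_force: 30.0
```

>>> play_rows(
  dp=[
    [0.02, 0, 0],
    [0.04, 0, 0],
    [0.06, 0, 0],
    [0.08, 0, 0],
    [0.1, 0, 0],
    [0.12, 0, 0],
    [0.13, 0, 0],
    [0.13, 0, 0],
    [0.13, 0, 0],
    [0.13, 0, 0],
  ],
  twist=[
    [0, 0, 0],
    [0, 0, 0],
    [0, 0, 0],
    [0, 0, 0],
    [0, 0, 0],
    [0, 0, 0],
    [0, 0, 0],
    [0, 0, 0],
    [0, 0, 0],
    [0, 0, 0],
  ],
  jaw=[40, 40, 40, 40, 40, 40, 40, 40, 40, 40],
)

```text
clock: 49.6
ee_pos: [0.5901, 0.059, 0.0665]
tool_rot: [1.0, -0.028, -0.004, 0.0]
wrist_force: [-8.7, -0.1, 6.0]
finger_gap: 0.608
grip_force: 30.0
```

```bash
python3 - <<'E'
from plan import *
s=state();print(w2s(*s['ee_pos'][:2]))
E
```

```text
49.6 [0.5901 0.059  0.0665] [ 9.996e-01 -2.770e-02 -3.700e-03  3.000e-04] [-8.7 -0.1  6. ] 0.6075692138348004 29.99473286792636
(np.float64(0.033671225213465224), np.float64(0.12430127419195777))
```

Contact. Release, lift, move left out of the camera's way, and look.

>>> play_rows(
  dp=[
    [-0.08, 0, 0],
    [-0.08, 0, 0],
    [-0.08, 0, 0],
    [-0.08, 0, 0],
    [-0.08, 0, 0],
    [-0.08, 0, -0.3],
    [-0.08, 0, -0.9],
    [-0.08, 0, -1.7],
    [-0.08, 0, -2.1],
    [-0.08, 0, -2.1],
  ],
  twist=[
    [0, 0, 0],
    [0, 0, 0],
    [0, 0, 0],
    [0, 0, 0],
    [0, 0, 0],
    [0, 0, 0],
    [0, 0, 0],
    [0, 0, 0],
    [0, 0, 0],
    [0, 0, 0],
  ],
  jaw=[40, 86, 86, 86, 86, 86, 86, 86, 86, 86],
)

```text
clock: 50.85
ee_pos: [0.5912, 0.059, 0.1741]
tool_rot: [1.0, -0.028, 0.002, -0.0]
wrist_force: [-0.3, -0.5, -0.9]
finger_gap: 0.974
grip_force: 0.0
```

>>> play_rows(
  dp=[
    [-0.2, -0.6, 0],
    [-0.5, -1.5, 0],
    [-0.8, -2.5, 0],
    [-1.1, -3.5, 0],
    [-1.3, -4.4, 0],
    [-1.5, -5, 0],
    [-1.5, -5, 0],
    [-1.5, -5, 0],
    [-1.5, -5, 0],
    [-1.5, -5, 0],
  ],
  twist=[
    [0, 0, 0],
    [0, 0, 0],
    [0, 0, 0],
    [0, 0, 0],
    [0, 0, 0],
    [0, 0, 0],
    [0, 0, 0],
    [0, 0, 0],
    [0, 0, 0],
    [0, 0, 0],
  ],
  jaw=[86, 86, 86, 86, 86, 86, 86, 86, 86, 86],
)

```text
clock: 52.1
ee_pos: [0.5296, 0.3115, 0.1717]
tool_rot: [1.0, -0.029, 0.0, 0.0]
wrist_force: [0.2, 0.4, 0.6]
finger_gap: 0.976
grip_force: 0.0
```

```bash
python3 - <<'E'
from plan import *
s=state();P,im,d,W=bar()
cv2.imwrite('pics/c6.png',cv2.resize(im[150:280,220:390],(784,600),interpolation=cv2.INTER_CUBIC))
w=W.reshape(-1,3); 
q=(w[:,:2]-S0); sx,sy=q@SX,q@SYv
# top-surface map
for y0,y1 in((-.1,.0),(.0,.085),(.085,.165)):
    m=(w[:,2]>.085)&(sx>-.06)&(sx<.05)&(sy>y0)&(sy<y1)
    if m.sum(): 
        r=cv2.minAreaRect((np.c_[sx,sy][m]*1000).astype(np.float32)); print(m.sum(),'z',np.percentile(w[m][:,2],[10,50,90]).round(4),r)
E
```

```text
52.1 [0.5296 0.3115 0.1717] [ 9.996e-01 -2.930e-02  1.000e-04  4.000e-04] [0.2 0.4 0.6] 0.9757267807723133 0.0
bar ((589.0856323242188, -24.8275146484375), (298.8812561035156, 89.65308380126953), 87.93663024902344) scanner (np.float64(0.03738189910576754), np.float64(0.04052238317041987))
331 z [0.092  0.0955 0.0988] ((22.09843635559082, -47.04457473754883), (54.58014678955078, 55.674556732177734), 89.82433319091797)
326 z [0.0911 0.0952 0.0987] ((22.746381759643555, 36.65807342529297), (53.454864501953125, 54.05500030517578), 1.024453043937683)
373 z [0.0912 0.0949 0.0987] ((21.95916175842285, 122.84947967529297), (53.82826232910156, 55.769561767578125), 89.90451049804688)
```

View pics/c6.png

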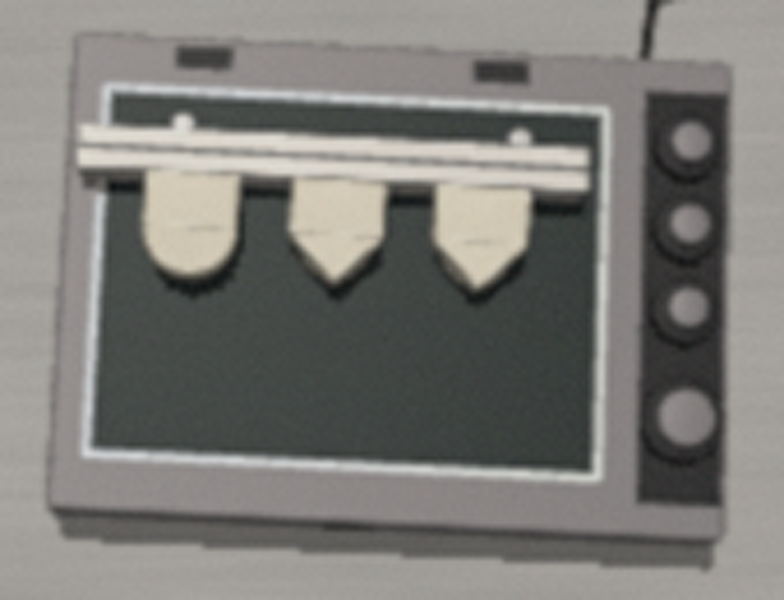

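The picture shows all three models flush under the bar at (190,220), (337,230) and (482,235), and the bar against both stops at (183,122) and (520,137). The bump was only shading. Now the keys.

```bash
python3 - <<'E'
from plan import *
P,im,d=cap('top'); W=pts(P,d); w=W.reshape(-1,3); q=(w[:,:2]-S0); sx,sy=q@SX,q@SYv
for n,x,r in(('wake',.09,.012),('mode',.04,.012),('cancel',-.01,.012),('start',-.075,.017)):
    m=(np.hypot(sx-x,sy+.172)<r+.006)&(w[:,2]>.072); print(n,m.sum(),np.median(w[m][:,2]),sx[m].mean(),sy[m].mean())
a=go(s2w(.09,-.172),.17,-3.2)
E
```

```text
wake 82 0.08070201140354302 0.08888804347500574 -0.1708521546537548
mode 95 0.07991469540322685 0.03954986220868793 -0.1717062827459577
cancel 96 0.0785293931925837 -0.010220197634253327 -0.171809687621555
start 166 0.08044173935809454 -0.07475037811304085 -0.17029303756404737
dp [ 2.641 10.908  0.038] twist [ 0.001 -0.001 -0.01 ]
```

>>> play_rows(
  dp=[
    [0.1, 0.6, 0],
    [0.3, 1.6, 0],
    [0.5, 2.8, 0],
    [0.7, 4.0, 0],
    [0.9, 5.2, 0],
    [1.1, 6.4, 0],
    [1.3, 7.6, 0],
    [1.5, 8.6, 0],
    [1.6, 9.4, 0],
    [1.7, 9.8, 0],
  ],
  twist=[
    [0, 0, 0],
    [0, 0, 0],
    [0, 0, 0],
    [0, 0, 0],
    [0, 0, 0],
    [0, 0, 0],
    [0, 0, 0],
    [0, 0, 0],
    [0, 0, 0],
    [0, 0, 0],
  ],
  jaw=[0, 0, 0, 0, 0, 0, 0, 0, 0, 0],
)

```text
clock: 53.45
ee_pos: [0.5858, -0.1844, 0.1717]
tool_rot: [1.0, -0.03, -0.0, 0.001]
wrist_force: [0.3, -0.0, -0.9]
finger_gap: 0.005
grip_force: 0.0
```

>>> play_rows(
  dp=[
    [0, 0, 0],
    [0, 0, 0],
    [0, 0, 0],
    [0, 0, 0],
    [0, 0, 0],
    [0, 0, 0],
    [0, 0, 0],
    [0, 0, 0],
    [0, 0, 0],
    [0, 0, 0],
  ],
  twist=[
    [0, 0, 0],
    [0, 0, 0],
    [0, 0, 0],
    [0, 0, 0],
    [0, 0, 0],
    [0, 0, 0],
    [0, 0, 0],
    [0, 0, 0],
    [0, 0, 0],
    [0, 0, 0],
  ],
  jaw=[0, 0, 0, 0, 0, 0, 0, 0, 0, 0],
)

```text
clock: 54.7
ee_pos: [0.5863, -0.1811, 0.1717]
tool_rot: [1.0, -0.028, 0.0, 0.0]
wrist_force: [0.3, 1.2, 0.2]
finger_gap: 0.004
grip_force: 0.0
```

```bash
python3 - <<'E'
from plan import *
state();a=go(s2w(.09,-.172),.09,-3.2)
a=go(s2w(.04,-.172),.09,-3.2,a);a=go(s2w(-.075,-.172),.13,-3.2,a)
E
```

```text
54.7 [ 0.5863 -0.1811  0.1717] [ 0.9996 -0.0283  0.      0.    ] [0.3 1.2 0.2] 0.003732888931038305 0.0
dp [0.934 1.125 1.634] twist [ 0.    -0.    -0.004]
dp [-1. -0. -0.] twist [0. 0. 0.]
dp [-2.3  0.  -0.8] twist [0. 0. 0.]
```

>>> play_rows(
  dp=[
    [0.4, 0.5, 0.1],
    [0.8, 1.0, 0.4],
    [0.93, 1.12, 1.0],
    [0.93, 1.12, 1.4],
    [0.93, 1.12, 1.6],
    [0.93, 1.12, 1.75],
    [0.93, 1.12, 1.88],
    [0.93, 1.12, 1.95],
    [0.93, 1.12, 1.95],
    [0.93, 1.12, 1.95],
  ],
  twist=[
    [0, 0, 0],
    [0, 0, 0],
    [0, 0, 0],
    [0, 0, 0],
    [0, 0, 0],
    [0, 0, 0],
    [0, 0, 0],
    [0, 0, 0],
    [0, 0, 0],
    [0, 0, 0],
  ],
  jaw=[0, 0, 0, 0, 0, 0, 0, 0, 0, 0],
)

```text
clock: 55.95
ee_pos: [0.6299, -0.2391, 0.0764]
tool_rot: [1.0, -0.028, 0.0, -0.0]
wrist_force: [-3.1, 3.0, 11.3]
finger_gap: 0.004
grip_force: 5.7
```

```bash
python3 - <<'E'
from plan import *
s=state();print(w2s(*s['ee_pos'][:2]))
E
```

```text
55.95 [ 0.6299 -0.2391  0.0764] [ 9.996e-01 -2.810e-02  5.000e-04 -1.000e-04] [-3.1  3.  11.3] 0.003626238656916797 5.72042984131258
(np.float64(0.09005327318572176), np.float64(-0.1711151563855556))
```

Bottomed with 11 N, so wake is pressed. Next is mode.

>>> play_rows(
  dp=[
    [0, 0, -0.3],
    [0, 0, -0.5],
    [-0.5, 0, -0.5],
    [-1.0, 0, -0.5],
    [-1.0, 0, -0.4],
    [-1.0, 0, -0.25],
    [-1.0, 0, -0.1],
    [-1.0, 0, -0.0],
    [-1.0, 0, 0.0],
    [-1.0, 0, 0.0],
  ],
  twist=[
    [0, 0, 0],
    [0, 0, 0],
    [0, 0, 0],
    [0, 0, 0],
    [0, 0, 0],
    [0, 0, 0],
    [0, 0, 0],
    [0, 0, 0],
    [0, 0, 0],
    [0, 0, 0],
  ],
  jaw=[0, 0, 0, 0, 0, 0, 0, 0, 0, 0],
)

```text
clock: 57.2
ee_pos: [0.5811, -0.2367, 0.0763]
tool_rot: [1.0, -0.028, 0.001, 0.0]
wrist_force: [-3.3, 1.5, 16.9]
finger_gap: 0.004
grip_force: 8.5
```

>>> play_rows(
  dp=[
    [0, 0, -0.3],
    [0, 0, -0.8],
    [-0.4, 0, -1.0],
    [-1.2, 0, -1.0],
    [-2, 0, -1.0],
    [-2.3, 0, -1.0],
    [-2.3, 0, -0.8],
    [-2.3, 0, -0.6],
    [-2.3, 0, -0.6],
    [-2.3, 0, -0.6],
  ],
  twist=[
    [0, 0, 0],
    [0, 0, 0],
    [0, 0, 0],
    [0, 0, 0],
    [0, 0, 0],
    [0, 0, 0],
    [0, 0, 0],
    [0, 0, 0],
    [0, 0, 0],
    [0, 0, 0],
  ],
  jaw=[0, 0, 0, 0, 0, 0, 0, 0, 0, 0],
)

```text
clock: 58.45
ee_pos: [0.4654, -0.2302, 0.1039]
tool_rot: [1.0, -0.028, 0.0, -0.0]
wrist_force: [0.1, -0.6, 0.2]
finger_gap: 0.007
grip_force: 0.0
```

```bash
python3 - <<'E'
from plan import *
s=state();print(w2s(*s['ee_pos'][:2]));go(s2w(-.075,-.172),.075,-3.2)
P,im,d,W=bar()
w=W.reshape(-1,3); q=(w[:,:2]-S0); sx,sy=q@SX,q@SYv
for y0,y1 in((-.1,.0),(.0,.085),(.085,.165)):
    m=(w[:,2]>.085)&(w[:,2]<.11)&(sx>-.06)&(sx<.05)&(sy>y0)&(sy<y1)
    r=cv2.minAreaRect((np.c_[sx,sy][m]*1000).astype(np.float32)); print(m.sum(),'z',np.percentile(w[m][:,2],[10,50,90]).round(4),r)
E
```

```text
58.45 [ 0.4654 -0.2302  0.1039] [ 9.996e-01 -2.790e-02  1.000e-04 -0.000e+00] [ 0.1 -0.6  0.2] 0.006675044202230462 0.0
(np.float64(-0.07460747374143169), np.float64(-0.17141184075111437))
dp [-0.008  0.012  0.578] twist [-0.    -0.001  0.   ]
bar ((591.6944580078125, -24.552719116210938), (299.1846923828125, 91.77751922607422), 87.0128173828125) scanner (np.float64(0.0399713175147382), np.float64(0.04094237880753297))
329 z [0.0918 0.0953 0.0988] ((22.701353073120117, -46.80670928955078), (54.421791076660156, 53.66293716430664), 88.81510925292969)
324 z [0.0912 0.0951 0.0987] ((21.829662322998047, 36.32745361328125), (55.31871795654297, 54.00516891479492), 2.134326934814453)
374 z [0.0913 0.095  0.0984] ((22.23501205444336, 122.78662109375), (53.60728073120117, 55.30849075317383), 89.49178314208984)
```

All three models are still in place. Press start and lift off.

>>> play_rows(
  dp=[
    [0, 0, 0.2],
    [0, 0, 0.35],
    [0, 0, 0.45],
    [0, 0, 0.55],
    [0, 0, 0.6],
    [0, 0, 0.6],
    [0, 0, 0.6],
    [0, 0, 0.6],
    [0, 0, 0.6],
    [0, 0, 0.6],
  ],
  twist=[
    [0, 0, 0],
    [0, 0, 0],
    [0, 0, 0],
    [0, 0, 0],
    [0, 0, 0],
    [0, 0, 0],
    [0, 0, 0],
    [0, 0, 0],
    [0, 0, 0],
    [0, 0, 0],
  ],
  jaw=[0, 0, 0, 0, 0, 0, 0, 0, 0, 0],
)

```text
clock: 59.75
ee_pos: [0.4646, -0.2302, 0.0761]
tool_rot: [1.0, -0.028, 0.0, 0.0]
wrist_force: [-3.3, 2.5, 23.0]
finger_gap: 0.009
grip_force: 11.2
```

>>> play_rows(
  dp=[
    [0, 0, -0.4],
    [0, 0, -1.0],
    [0, 0, -1.8],
    [0, 0, -2.0],
    [0, 0, -2.0],
    [0, 0, -2.0],
    [0, 0, -2],
    [0, 0, -2],
    [0, 0, -2],
    [0, 0, -2],
  ],
  twist=[
    [0, 0, 0],
    [0, 0, 0],
    [0, 0, 0],
    [0, 0, 0],
    [0, 0, 0],
    [0, 0, 0],
    [0, 0, 0],
    [0, 0, 0],
    [0, 0, 0],
    [0, 0, 0],
  ],
  jaw=[86, 86, 86, 86, 86, 86, 86, 86, 86, 86],
)

```text
clock: 61.0
ee_pos: [0.4648, -0.2303, 0.1741]
tool_rot: [1.0, -0.028, -0.0, 0.0]
wrist_force: [-0.5, -1.1, -0.0]
finger_gap: 0.977
grip_force: 0.0
```

```bash
python3 - <<'E'
from plan import *
s=state()
# pick C first (leftmost), then B, then A
for y in(.124,.0385,-.0455): a=go(s2w(.029,y),.1725,-3.2,None if y>.1 else a)
a=go(s2w(.029,.124),.1725,-3.2)
for c in((.43,.34),(.52,.34),(.61,.34)): print(c); go(c,.1725,-3.2,(np.r_[s2w(.029,.124),.1725],a[1]))
E
```

```text
61.0 [ 0.4648 -0.2303  0.1741] [ 0.9996 -0.0282 -0.      0.    ] [-0.5 -1.1 -0. ] 0.9772184243416199 0.0
dp [ 2.081 -5.913  0.032] twist [ 0.     0.    -0.003]
dp [-0.    1.71  0.  ] twist [0. 0. 0.]
dp [0.   1.68 0.  ] twist [0. 0. 0.]
dp [ 2.081 -5.913  0.032] twist [ 0.     0.    -0.003]
(0.43, 0.34)
dp [-3.416 -5.438 -0.   ] twist [0. 0. 0.]
(0.52, 0.34)
dp [-1.619 -5.538 -0.   ] twist [0. 0. 0.]
(0.61, 0.34)
dp [ 0.178 -5.639 -0.   ] twist [0. 0. 0.]
```

>>> play_rows(
  dp=[
    [0.2, -0.6, 0],
    [0.5, -1.5, 0],
    [0.9, -2.5, 0],
    [1.3, -3.5, 0],
    [1.6, -4.5, 0],
    [1.9, -5.4, 0],
    [2.08, -5.8, 0.03],
    [2.08, -5.91, 0.03],
    [2.08, -5.91, 0.03],
    [2.08, -5.91, 0.03],
  ],
  twist=[
    [0, 0, 0],
    [0, 0, 0],
    [0, 0, 0],
    [0, 0, 0],
    [0, 0, 0],
    [0, 0, 0],
    [0, 0, 0],
    [0, 0, 0],
    [0, 0, 0],
    [0, 0, 0],
  ],
  jaw=[86, 86, 86, 86, 86, 86, 86, 86, 86, 86],
)

```text
clock: 62.25
ee_pos: [0.5848, 0.0563, 0.1727]
tool_rot: [1.0, -0.03, -0.0, 0.001]
wrist_force: [0.5, -0.4, -0.1]
finger_gap: 0.977
grip_force: 0.0
```

```bash
python3 - <<'E'
from plan import *
s=state();print(w2s(*s['ee_pos'][:2]));go(s2w(.029,.124),.0675,-3.2)
E
```

```text
62.25 [0.5848 0.0563 0.1727] [ 9.996e-01 -2.980e-02 -3.000e-04  8.000e-04] [ 0.5 -0.4 -0.1] 0.9774593541453297 0.0
(np.float64(0.028608389839000496), np.float64(0.12124445750729544))
dp [ 0.009 -0.059  2.105] twist [ 0.009  0.003 -0.021]
```

>>> play_rows(
  dp=[
    [0, 0, 0],
    [0, 0, 0],
    [0, 0, 0.5],
    [0, 0, 1.0],
    [0, 0, 1.5],
    [0, 0, 1.9],
    [0, 0, 2.08],
    [0, 0, 2.1],
    [0, 0, 2.1],
    [0, 0, 2.1],
  ],
  twist=[
    [0, 0, 0],
    [0, 0, 0],
    [0, 0, 0],
    [0, 0, 0],
    [0, 0, 0],
    [0, 0, 0],
    [0, 0, 0],
    [0, 0, 0],
    [0, 0, 0],
    [0, 0, 0],
  ],
  jaw=[74, 74, 74, 74, 74, 74, 74, 74, 74, 74],
)

```text
clock: 63.5
ee_pos: [0.5858, 0.0589, 0.0685]
tool_rot: [1.0, -0.028, 0.001, -0.0]
wrist_force: [-0.6, 0.5, -0.7]
finger_gap: 0.843
grip_force: 0.0
```

>>> play_rows(
  dp=[
    [0, 0, 0],
    [0, 0, 0],
    [0, 0, 0],
    [0, 0, 0],
    [-0.05, 0, 0],
    [-0.15, 0, -0.02],
    [-0.2, 0, -0.4],
    [-0.2, 0, -1.2],
    [-0.2, 0, -2.0],
    [-0.2, 0, -2.1],
  ],
  twist=[
    [0, 0, 0],
    [0, 0, 0],
    [0, 0, 0],
    [0, 0, 0],
    [0, 0, 0],
    [0, 0, 0],
    [0, 0, 0],
    [0, 0, 0],
    [0, 0, 0],
    [0, 0, 0],
  ],
  jaw=[40, 40, 40, 40, 40, 40, 40, 40, 40, 40],
)

```text
clock: 64.75
ee_pos: [0.577, 0.0596, 0.1764]
tool_rot: [1.0, -0.028, 0.003, -0.001]
wrist_force: [0.1, -0.2, -1.8]
finger_gap: 0.607
grip_force: 30.0
```

>>> play_rows(
  dp=[
    [-0.3, -0.5, 0],
    [-0.8, -1.3, 0],
    [-1.3, -2.2, 0],
    [-1.8, -3.1, 0],
    [-2.3, -4.0, 0],
    [-2.8, -4.8, 0],
    [-3.1, -5.3, 0],
    [-3.2, -5.4, 0],
    [-3.2, -5.4, 0],
    [-3.2, -5.4, 0],
  ],
  twist=[
    [0, 0, 0],
    [0, 0, 0],
    [0, 0, 0],
    [0, 0, 0],
    [0, 0, 0],
    [0, 0, 0],
    [0, 0, 0],
    [0, 0, 0],
    [0, 0, 0],
    [0, 0, 0],
  ],
  jaw=[40, 40, 40, 40, 40, 40, 40, 40, 40, 40],
)

```text
clock: 66.0
ee_pos: [0.4318, 0.3359, 0.1726]
tool_rot: [1.0, -0.03, 0.0, 0.001]
wrist_force: [-0.6, -0.5, -1.2]
finger_gap: 0.608
grip_force: 30.0
```

```bash
python3 - <<'E'
from plan import *
s=state();go((.434,.34),.013,-3.2)
P,im,d=cap('wrist','w5');P,im,d,W=bar()
E
```

```text
66.0 [0.4318 0.3359 0.1726] [ 9.996e-01 -2.970e-02  2.000e-04  8.000e-04] [-0.6 -0.5 -1.2] 0.6075912917017925 29.99893188709393
dp [ 0.037 -0.089  3.192] twist [ 0.009 -0.003 -0.02 ]
bar ((591.4661865234375, -23.233642578125), (299.5633239746094, 89.90567779541016), 84.54573822021484) scanner (np.float64(0.039669769121880756), np.float64(0.04224665613642918))
```

View pics/w5.png

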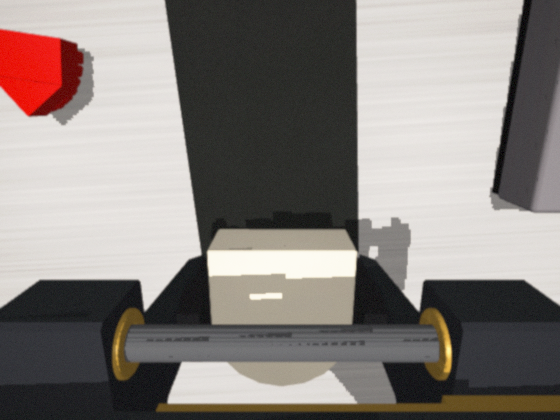

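The held round model is square above the mat at (283,290). The mat spans columns 185–357, and the spot is free. Lower and release.

>>> play_rows(
  dp=[
    [0.02, 0, 0.5],
    [0.04, 0, 1.2],
    [0.04, 0, 1.9],
    [0.04, 0, 2.5],
    [0.04, 0, 2.9],
    [0.04, 0, 3.1],
    [0.04, 0, 3.17],
    [0.04, 0, 3.17],
    [0.04, 0, 3.17],
    [0.04, 0, 3.17],
  ],
  twist=[
    [0, 0, 0],
    [0, 0, 0],
    [0, 0, 0],
    [0, 0, 0],
    [0, 0, 0],
    [0, 0, 0],
    [0, 0, 0],
    [0, 0, 0],
    [0, 0, 0],
    [0, 0, 0],
  ],
  jaw=[40, 40, 40, 40, 40, 40, 40, 40, 40, 40],
)

```text
clock: 67.35
ee_pos: [0.4331, 0.3381, 0.0147]
tool_rot: [1.0, -0.028, 0.0, -0.0]
wrist_force: [0.4, -0.4, -0.9]
finger_gap: 0.611
grip_force: 30.0
```

>>> play_rows(
  dp=[
    [0, 0, 0],
    [0, 0, 0],
    [0, 0, 0],
    [0, 0, 0],
    [0, 0, -0.3],
    [0, 0, -1.0],
    [0, 0, -2.0],
    [0, 0, -3.0],
    [0, 0, -3.2],
    [0, 0, -3.2],
  ],
  twist=[
    [0, 0, 0],
    [0, 0, 0],
    [0, 0, 0],
    [0, 0, 0],
    [0, 0, 0],
    [0, 0, 0],
    [0, 0, 0],
    [0, 0, 0],
    [0, 0, 0],
    [0, 0, 0],
  ],
  jaw=[74, 74, 74, 74, 74, 74, 74, 74, 74, 74],
)

```text
clock: 68.6
ee_pos: [0.4329, 0.338, 0.1751]
tool_rot: [1.0, -0.028, 0.001, -0.001]
wrist_force: [0.3, -0.3, -0.6]
finger_gap: 0.837
grip_force: 0.0
```

```bash
python3 - <<'E'
from plan import *
s=state();go(s2w(.029,.0375),.1725,-3.2)
P,im,d=cap('top'); W=pts(P,d); w=W.reshape(-1,3); q=(w[:,:2]-S0); sx,sy=q@SX,q@SYv
for y0,y1 in((-.1,.0),(.0,.085)):
    m=(w[:,2]>.085)&(w[:,2]<.11)&(sx>-.06)&(sx<.05)&(sy>y0)&(sy<y1)
    r=cv2.minAreaRect((np.c_[sx,sy][m]*1000).astype(np.float32)); print(m.sum(),r)
E
```

```text
68.6 [0.4329 0.338  0.1751] [ 9.996e-01 -2.820e-02  5.000e-04 -5.000e-04] [ 0.3 -0.3 -0.6] 0.83678068921981 0.0
dp [3.36  7.13  0.047] twist [-0.006 -0.006 -0.003]
324 ((21.677244186401367, -46.89502716064453), (55.857540130615234, 54.42461395263672), 0.1362142413854599)
325 ((22.390823364257812, 36.90427780151367), (54.8693733215332, 54.0814323425293), 0.3467128574848175)
```

>>> play_rows(
  dp=[
    [0.3, 0.6, 0],
    [0.7, 1.5, 0],
    [1.2, 2.5, 0],
    [1.7, 3.5, 0],
    [2.2, 4.5, 0],
    [2.6, 5.5, 0],
    [3.0, 6.4, 0],
    [3.3, 7.0, 0.03],
    [3.36, 7.12, 0.03],
    [3.36, 7.12, 0.03],
  ],
  twist=[
    [0, 0, 0],
    [0, 0, 0],
    [0, 0, 0],
    [0, 0, 0],
    [0, 0, 0],
    [0, 0, 0],
    [0, 0, 0],
    [0, 0, 0],
    [0, 0, 0],
    [0, 0, 0],
  ],
  jaw=[74, 74, 74, 74, 74, 74, 74, 74, 74, 74],
)

```text
clock: 69.9
ee_pos: [0.5795, -0.0259, 0.1715]
tool_rot: [1.0, -0.028, -0.001, -0.0]
wrist_force: [-0.7, 0.0, 0.1]
finger_gap: 0.842
grip_force: 0.0
```

>>> play_rows(
  dp=[
    [0, 0, 0],
    [0, 0, 0],
    [0, 0, 0.3],
    [0, 0, 0.8],
    [0, 0, 1.4],
    [0, 0, 1.9],
    [0, 0, 2.1],
    [0, 0, 2.12],
    [0, 0, 2.12],
    [0, 0, 2.12],
  ],
  twist=[
    [0, 0, 0],
    [0, 0, 0],
    [0, 0, 0],
    [0, 0, 0],
    [0, 0, 0],
    [0, 0, 0],
    [0, 0, 0],
    [0, 0, 0],
    [0, 0, 0],
    [0, 0, 0],
  ],
  jaw=[74, 74, 74, 74, 74, 74, 74, 74, 74, 74],
)

```text
clock: 71.15
ee_pos: [0.5811, -0.027, 0.0676]
tool_rot: [1.0, -0.028, 0.001, 0.0]
wrist_force: [0.1, 0.7, -0.7]
finger_gap: 0.84
grip_force: 0.0
```

>>> play_rows(
  dp=[
    [0, 0, 0],
    [0, 0, 0],
    [0, 0, 0],
    [0, 0, 0],
    [-0.05, 0, 0],
    [-0.15, 0, -0.02],
    [-0.2, 0, -0.4],
    [-0.2, 0, -1.2],
    [-0.2, 0, -2.0],
    [-0.2, 0, -2.1],
  ],
  twist=[
    [0, 0, 0],
    [0, 0, 0],
    [0, 0, 0],
    [0, 0, 0],
    [0, 0, 0],
    [0, 0, 0],
    [0, 0, 0],
    [0, 0, 0],
    [0, 0, 0],
    [0, 0, 0],
  ],
  jaw=[40, 40, 40, 40, 40, 40, 40, 40, 40, 40],
)

```text
clock: 72.4
ee_pos: [0.572, -0.0266, 0.1751]
tool_rot: [1.0, -0.028, 0.003, -0.0]
wrist_force: [0.2, 0.5, -2.0]
finger_gap: 0.611
grip_force: 29.9
```

```bash
python3 - <<'E'
from plan import *
s=state();go((.524,.34),.014,-3.2);models()
E
```

```text
72.4 [ 0.572  -0.0266  0.1751] [ 9.996e-01 -2.830e-02  2.900e-03 -1.000e-04] [ 0.2  0.5 -2. ] 0.6108526992442255 29.927704421861563
dp [-1.392 -7.264  3.216] twist [-0.002 -0.033 -0.005]
[160. 256.] 393 [0.4305 0.3356 0.0394] ztop 0.0419 [428. 335.] [55. 58.] 89.7
```

>>> play_rows(
  dp=[
    [-0.1, -0.6, 0],
    [-0.3, -1.5, 0],
    [-0.5, -2.5, 0],
    [-0.7, -3.6, 0],
    [-0.9, -4.7, 0],
    [-1.1, -5.8, 0],
    [-1.3, -6.6, 0],
    [-1.37, -7.1, 0],
    [-1.38, -7.25, 0],
    [-1.38, -7.25, 0],
  ],
  twist=[
    [0, 0, 0],
    [0, 0, 0],
    [0, 0, 0],
    [0, 0, 0],
    [0, 0, 0],
    [0, 0, 0],
    [0, 0, 0],
    [0, 0, 0],
    [0, 0, 0],
    [0, 0, 0],
  ],
  jaw=[40, 40, 40, 40, 40, 40, 40, 40, 40, 40],
)

```text
clock: 73.7
ee_pos: [0.5217, 0.3382, 0.1708]
tool_rot: [1.0, -0.028, -0.001, 0.001]
wrist_force: [-0.9, -1.0, -1.4]
finger_gap: 0.609
grip_force: 29.9
```

```bash
python3 - <<'E'
from plan import *
s=state();go((.524,.34),.014,-3.2);P,im,d=cap('wrist');old=cv2.imread('pics/w5.png')
print(abs(im[225:320,210:355].astype(int)-old[225:320,210:355]).mean())
E
```

```text
73.7 [0.5217 0.3382 0.1708] [ 9.996e-01 -2.840e-02 -6.000e-04  1.000e-03] [-0.9 -1.  -1.4] 0.6092342050648585 29.92761349567445
dp [ 0.047 -0.045  3.135] twist [ 0.012  0.007 -0.005]
9.104561403508772
```

>>> play_rows(
  dp=[
    [0, 0, 0.4],
    [0, 0, 1.2],
    [0, 0, 1.9],
    [0, 0, 2.5],
    [0, 0, 2.9],
    [0, 0, 3.1],
    [0, 0, 3.17],
    [0, 0, 3.17],
    [0, 0, 3.17],
    [0, 0, 3.17],
  ],
  twist=[
    [0, 0, 0],
    [0, 0, 0],
    [0, 0, 0],
    [0, 0, 0],
    [0, 0, 0],
    [0, 0, 0],
    [0, 0, 0],
    [0, 0, 0],
    [0, 0, 0],
    [0, 0, 0],
  ],
  jaw=[40, 40, 40, 40, 40, 40, 40, 40, 40, 40],
)

```text
clock: 75.0
ee_pos: [0.5224, 0.3397, 0.0138]
tool_rot: [1.0, -0.028, 0.0, -0.0]
wrist_force: [0.5, 0.5, -1.5]
finger_gap: 0.607
grip_force: 29.9
```

>>> play_rows(
  dp=[
    [0, 0, 0],
    [0, 0, 0],
    [0, 0, 0],
    [0, 0, 0],
    [0, 0, -0.3],
    [0, 0, -1.0],
    [0, 0, -2.0],
    [0, 0, -3.0],
    [0, 0, -3.2],
    [0, 0, -3.2],
  ],
  twist=[
    [0, 0, 0],
    [0, 0, 0],
    [0, 0, 0],
    [0, 0, 0],
    [0, 0, 0],
    [0, 0, 0],
    [0, 0, 0],
    [0, 0, 0],
    [0, 0, 0],
    [0, 0, 0],
  ],
  jaw=[74, 74, 74, 74, 74, 74, 74, 74, 74, 74],
)

```text
clock: 76.25
ee_pos: [0.5222, 0.3395, 0.1741]
tool_rot: [1.0, -0.028, 0.001, -0.0]
wrist_force: [-0.4, -0.2, -0.7]
finger_gap: 0.841
grip_force: 0.0
```

```bash
python3 - <<'E'
from plan import *
s=state();go(s2w(.029,-.046),.1725,-3.2)
P,im,d=cap('top'); W=pts(P,d); w=W.reshape(-1,3); q=(w[:,:2]-S0); sx,sy=q@SX,q@SYv
for y0,y1 in((-.1,.0),):
    m=(w[:,2]>.085)&(w[:,2]<.11)&(sx>-.06)&(sx<.05)&(sy>y0)&(sy<y1)
    r=cv2.minAreaRect((np.c_[sx,sy][m]*1000).astype(np.float32)); print(m.sum(),r)
E
```

```text
76.25 [0.5222 0.3395 0.1741] [ 9.996e-01 -2.820e-02  6.000e-04 -4.000e-04] [-0.4 -0.2 -0.7] 0.840644980183588 0.0
dp [1.58  8.93  0.026] twist [-0.005 -0.006 -0.003]
329 ((21.993234634399414, -46.85063171386719), (54.38653564453125, 55.4606819152832), 88.99188232421875)
```

>>> play_rows(
  dp=[
    [0.1, 0.6, 0],
    [0.3, 1.6, 0],
    [0.5, 2.7, 0],
    [0.7, 3.8, 0],
    [0.9, 4.9, 0],
    [1.1, 6.0, 0],
    [1.3, 7.1, 0],
    [1.5, 8.2, 0.03],
    [1.58, 8.8, 0.03],
    [1.58, 8.93, 0.03],
  ],
  twist=[
    [0, 0, 0],
    [0, 0, 0],
    [0, 0, 0],
    [0, 0, 0],
    [0, 0, 0],
    [0, 0, 0],
    [0, 0, 0],
    [0, 0, 0],
    [0, 0, 0],
    [0, 0, 0],
  ],
  jaw=[80, 80, 80, 80, 80, 80, 80, 80, 80, 80],
)

```text
clock: 77.55
ee_pos: [0.5744, -0.1136, 0.17]
tool_rot: [1.0, -0.03, -0.002, 0.0]
wrist_force: [-0.6, 0.2, -0.3]
finger_gap: 0.909
grip_force: 0.0
```

>>> play_rows(
  dp=[
    [0, 0, 0],
    [0, 0, 0],
    [0, 0, 0.3],
    [0, 0, 0.8],
    [0, 0, 1.4],
    [0, 0, 1.9],
    [0, 0, 2.1],
    [0, 0, 2.12],
    [0, 0, 2.12],
    [0, 0, 2.12],
  ],
  twist=[
    [0, 0, 0],
    [0, 0, 0],
    [0, 0, 0],
    [0, 0, 0],
    [0, 0, 0],
    [0, 0, 0],
    [0, 0, 0],
    [0, 0, 0],
    [0, 0, 0],
    [0, 0, 0],
  ],
  jaw=[80, 80, 80, 80, 80, 80, 80, 80, 80, 80],
)

```text
clock: 78.8
ee_pos: [0.5764, -0.111, 0.0666]
tool_rot: [1.0, -0.028, 0.001, 0.0]
wrist_force: [0.0, 0.3, -0.1]
finger_gap: 0.909
grip_force: 0.0
```

>>> play_rows(
  dp=[
    [0, 0, 0],
    [0, 0, 0],
    [0, 0, 0],
    [0, 0, 0],
    [-0.05, 0, 0],
    [-0.15, 0, -0.02],
    [-0.2, 0, -0.4],
    [-0.2, 0, -1.2],
    [-0.2, 0, -2.0],
    [-0.2, 0, -2.1],
  ],
  twist=[
    [0, 0, 0],
    [0, 0, 0],
    [0, 0, 0],
    [0, 0, 0],
    [0, 0, 0],
    [0, 0, 0],
    [0, 0, 0],
    [0, 0, 0],
    [0, 0, 0],
    [0, 0, 0],
  ],
  jaw=[40, 40, 40, 40, 40, 40, 40, 40, 40, 40],
)

```text
clock: 80.05
ee_pos: [0.5674, -0.1107, 0.1744]
tool_rot: [1.0, -0.028, 0.003, 0.0]
wrist_force: [0.8, -0.8, -1.6]
finger_gap: 0.609
grip_force: 29.9
```

```bash
python3 - <<'E'
from plan import *
s=state();go((.61,.34),.014,-3.2);models()
E
```

```text
80.05 [ 0.5674 -0.1107  0.1744] [ 9.996e-01 -2.840e-02  3.100e-03  4.000e-04] [ 0.8 -0.8 -1.6] 0.6092242244382142 29.900652258947957
dp [ 0.319 -9.051  3.204] twist [ 0.004 -0.036 -0.005]
[161. 223.] 334 [0.5221 0.337  0.0395] ztop 0.0422 [517. 339.] [55. 59.] 81.6
[160. 256.] 396 [0.4304 0.3356 0.0392] ztop 0.0417 [428. 336.] [54. 59.] 87.3
```

>>> play_rows(
  dp=[
    [0, -0.6, 0],
    [0.1, -1.6, 0],
    [0.1, -2.7, 0],
    [0.2, -3.8, 0],
    [0.2, -4.9, 0],
    [0.25, -6.0, 0],
    [0.3, -7.1, 0],
    [0.32, -8.2, 0],
    [0.32, -8.9, 0],
    [0.32, -9.05, 0],
  ],
  twist=[
    [0, 0, 0],
    [0, 0, 0],
    [0, 0, 0],
    [0, 0, 0],
    [0, 0, 0],
    [0, 0, 0],
    [0, 0, 0],
    [0, 0, 0],
    [0, 0, 0],
    [0, 0, 0],
  ],
  jaw=[40, 40, 40, 40, 40, 40, 40, 40, 40, 40],
)

```text
clock: 81.35
ee_pos: [0.605, 0.3439, 0.1688]
tool_rot: [1.0, -0.026, -0.002, -0.0]
wrist_force: [-0.3, -0.3, -1.9]
finger_gap: 0.606
grip_force: 29.9
```

>>> play_rows(
  dp=[
    [0, 0, 0],
    [0, 0, 0],
    [0, 0, 0.5],
    [0, 0, 1.2],
    [0, 0, 1.9],
    [0, 0, 2.4],
    [0, 0, 2.8],
    [0, 0, 2.8],
    [0, 0, 2.8],
    [0, 0, 2.8],
  ],
  twist=[
    [0, 0, 0],
    [0, 0, 0],
    [0, 0, 0],
    [0, 0, 0],
    [0, 0, 0],
    [0, 0, 0],
    [0, 0, 0],
    [0, 0, 0],
    [0, 0, 0],
    [0, 0, 0],
  ],
  jaw=[40, 40, 40, 40, 40, 40, 40, 40, 40, 40],
)

```text
clock: 82.6
ee_pos: [0.6082, 0.341, 0.0321]
tool_rot: [1.0, -0.028, 0.001, -0.001]
wrist_force: [-0.7, -0.1, -1.5]
finger_gap: 0.609
grip_force: 29.9
```

```bash
python3 - <<'E'
from plan import *
s=state();go((.61,.34),.013,-3.2)
P,im,d=cap('wrist');old=cv2.imread('pics/w5.png')
print(abs(im[225:320,210:355].astype(int)-old[225:320,210:355]).mean())
E
```

```text
82.6 [0.6082 0.341  0.0321] [ 9.996e-01 -2.820e-02  1.100e-03 -6.000e-04] [-0.7 -0.1 -1.5] 0.6090298235627817 29.90065207472071
dp [0.037 0.018 0.382] twist [-0.007 -0.012 -0.003]
16.34744101633394
```

Lower to a TCP height of about 13 mm, release, rise and clear both the mat and glass views.

>>> play_rows(
  dp=[
    [0, 0, 0.2],
    [0, 0, 0.35],
    [0, 0, 0.38],
    [0, 0, 0.38],
    [0, 0, 0.38],
    [0, 0, 0.38],
    [0, 0, 0.38],
    [0, 0, 0.38],
    [0, 0, 0.38],
    [0, 0, 0.38],
  ],
  twist=[
    [0, 0, 0],
    [0, 0, 0],
    [0, 0, 0],
    [0, 0, 0],
    [0, 0, 0],
    [0, 0, 0],
    [0, 0, 0],
    [0, 0, 0],
    [0, 0, 0],
    [0, 0, 0],
  ],
  jaw=[40, 40, 40, 40, 40, 40, 80, 80, 80, 80],
)

```text
clock: 83.9
ee_pos: [0.6073, 0.3406, 0.0118]
tool_rot: [1.0, -0.028, 0.0, -0.0]
wrist_force: [-0.5, 0.2, -1.8]
finger_gap: 0.906
grip_force: 0.0
```

>>> play_rows(
  dp=[
    [0, 0, 0],
    [0, 0, -0.3],
    [0, 0, -1.0],
    [0, 0, -2],
    [0, 0, -3.0],
    [-0.5, 1, -3.5],
    [-1.5, 2, -3.5],
    [-2.2, 2.8, -3.5],
    [-2.8, 3.2, -3.5],
    [-3, 3.2, -3.5],
  ],
  twist=[
    [0, 0, 0],
    [0, 0, 0],
    [0, 0, 0],
    [0, 0, 0],
    [0, 0, 0],
    [0, 0, 0],
    [0, 0, 0],
    [0, 0, 0],
    [0, 0, 0],
    [0, 0, 0],
  ],
  jaw=[80, 80, 80, 80, 80, 80, 80, 80, 80, 80],
)

```text
clock: 85.15
ee_pos: [0.447, 0.1876, 0.1878]
tool_rot: [1.0, -0.029, -0.0, 0.0]
wrist_force: [-0.3, -0.0, 0.3]
finger_gap: 0.909
grip_force: 0.0
```

>>> play_rows(
  dp=[
    [0, 0, 0],
    [0, 0, 0],
    [0, 0, 0],
    [0, 0, 0],
    [0, 0, 0],
    [0, 0, 0],
    [0, 0, 0],
    [0, 0, 0],
    [0, 0, 0],
    [0, 0, 0],
  ],
  twist=[
    [0, 0, 0],
    [0, 0, 0],
    [0, 0, 0],
    [0, 0, 0],
    [0, 0, 0],
    [0, 0, 0],
    [0, 0, 0],
    [0, 0, 0],
    [0, 0, 0],
    [0, 0, 0],
  ],
  jaw=[80, 80, 80, 80, 80, 80, 80, 80, 80, 80],
)

```text
clock: 86.4
ee_pos: [0.4484, 0.1893, 0.1867]
tool_rot: [1.0, -0.028, 0.0, 0.0]
wrist_force: [0.0, -0.3, 0.0]
finger_gap: 0.909
grip_force: 0.0
```

```bash
python3 - <<'E'
from plan import *
s=state();models();P,im,d,W=bar()
cv2.imwrite('pics/c7.png',cv2.resize(im[140:300,120:400],(800,457),interpolation=cv2.INTER_CUBIC))
w=W.reshape(-1,3);q=w[:,:2]-S0;sx,sy=q@SX,q@SYv
# near edge of the bar: min sx of points at bar height, per y
for y in np.arange(-.1,.18,.03):
    m=(abs(w[:,2]-.095)<.008)&(abs(sy-y)<.01)&(sx<.082)&(sx>.03); print(round(y,2),m.sum(),np.round((sx[m].min(),sx[m].mean(),sx[m].max()),4) if m.sum() else '')
E
```

```text
86.4 [0.4484 0.1893 0.1867] [ 0.9996 -0.0282  0.      0.    ] [ 0.  -0.3  0. ] 0.9089027218827055 0.0
[161. 193.] 324 [0.6071 0.3379 0.0395] ztop 0.0423 [603. 339.] [54. 58.] 85.6
[154. 223.] 74 [0.51   0.3395 0.1116] ztop 0.0432 [479. 298.] [185.  34.] 51.8
[156. 255.] 209 [0.4321 0.3458 0.0443] ztop 0.042 [430. 322.] [56. 80.] 1.2
bar ((618.5908813476562, -26.250808715820312), (299.04583740234375, 30.67633628845215), 87.86498260498047) scanner (np.float64(0.06692059290499733), np.float64(0.04074833575981285))
-0.1 67 [0.054  0.0665 0.0802]
-0.07 66 [0.0541 0.0662 0.0814]
-0.04 69 [0.053  0.0659 0.0782]
-0.01 66 [0.0538 0.0659 0.0797]
0.02 73 [0.0536 0.0657 0.0793]
0.05 72 [0.053  0.0656 0.0803]
0.08 76 [0.053  0.0656 0.0787]
0.11 75 [0.0538 0.0663 0.0798]
0.14 70 [0.0533 0.0664 0.0778]
0.17 73 [0.0535 0.0669 0.0799]
```

View pics/c7.png

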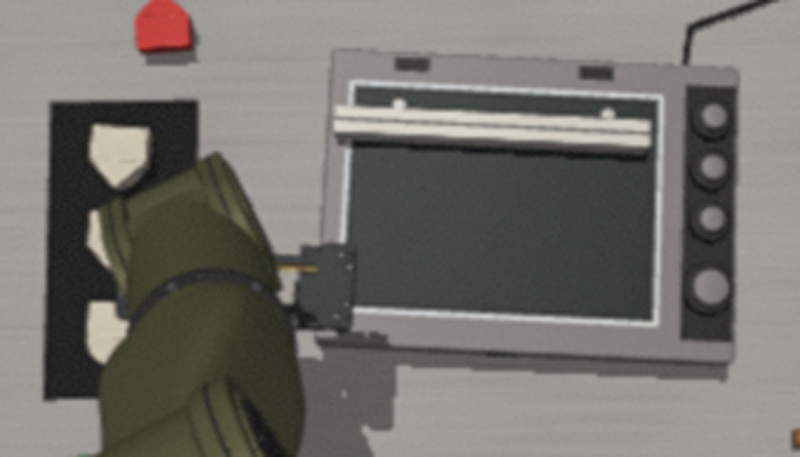

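The bar lies against both stops at (400,104) and (608,113), centre line at scanner x of about 66 mm all along. The models on the mat are partly hidden by the arm, so I'll move right for a final numeric check.

>>> play_rows(
  dp=[
    [0, 0.6, 0],
    [0, 1.5, 0],
    [0, 2.5, 0],
    [0, 3.5, 0],
    [0, 4.2, 0],
    [0, 4.6, 0],
    [0, 4.6, 0],
    [0, 4.6, 0],
    [0, 4.6, 0],
    [0, 4.6, 0],
  ],
  twist=[
    [0, 0, 0],
    [0, 0, 0],
    [0, 0, 0],
    [0, 0, 0],
    [0, 0, 0],
    [0, 0, 0],
    [0, 0, 0],
    [0, 0, 0],
    [0, 0, 0],
    [0, 0, 0],
  ],
  jaw=[80, 80, 80, 80, 80, 80, 80, 80, 80, 80],
)

```text
clock: 87.75
ee_pos: [0.4356, -0.0394, 0.1867]
tool_rot: [1.0, -0.027, 0.0, -0.0]
wrist_force: [-0.7, 1.0, 0.6]
finger_gap: 0.914
grip_force: 0.0
```

```bash
python3 - <<'E'
from plan import *
s=state();models();print(ctrl.finish_job())
E
```

```text
87.75 [ 0.4356 -0.0394  0.1867] [ 9.996e-01 -2.730e-02  0.000e+00 -1.000e-04] [-0.7  1.   0.6] 0.9140648723740333 0.0
[161. 193.] 324 [0.6073 0.338  0.0393] ztop 0.0419 [603. 339.] [55. 57.] 84.7
[161. 223.] 334 [0.5221 0.337  0.0392] ztop 0.0417 [517. 338.] [55. 59.] 85.1
[160. 256.] 392 [0.4304 0.3358 0.0394] ztop 0.042 [429. 336.] [54. 59.] 88.0
the job is handed in; nothing more can be done
None
```

I handed the job in at about 88 s, with no verdict returned: all three models were scanned flush to the straightedge, wake, mode and start were pressed in order, and the models are back face down on the mat with the straightedge against both stops (early on I tipped one model onto its side on the mat and stood it back up before loading).

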